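# Draw the hot oven rack out with the rack puller and serve the ramekin

## Robot

A 6-joint arm with a two-finger parallel gripper is mounted at the origin on a cart in front of the work surface, level with it; the furniture and walls round the work are solid. World frame = base frame: x ahead of the robot, y to its left, z up, the work surface at z = 0. Lengths are in m, angles in degrees, forces in N, time in s.
With the tool pointing down it reaches from about 0.275 to 1 m from the base axis. Payload 8.4 kg.
Tool frame: the origin (TCP) lies between the finger pads; the fingertips stand 25 mm ahead of it and the grasp point (between the pads) lies 6 mm ahead of it (arm.tip_reach is the distance from the TCP to the fingertips, in m); z points along the fingers, x is the direction in which the jaws open and shut, and the axes are right-handed (so a half turn about z gives the same grasp; the last joint's range is limited). The gripper opens to 85 mm and grips with 20 to 120 N. Pads are 22 mm wide; open, the fingers measure 114 mm over their backs; the gripper's body (76 mm by 85 mm) begins 54 mm behind the grasp point. The pads swing forward as they close: fully open they stand 13 mm farther back than shut.
Start: joints at [-70.038, 20.225, 93.587, -0, 66.188, -0.138], TCP at [0.215, -0.587, 0.256] pointing down, gripper open.
Joint ranges: [-150.9, 150.9], [-52.94, 120.26], [3.33, 152.33], [-74.26, 254.26], [0, 154.13], [-172.89, 172.89]. Speed limits (degrees/s): [127.2, 127.2, 159.86, 180, 180, 180].

## Interface

Orientations are given as a 3x3 rotation matrix whose columns are the frame's x, y, z axes.
In Python, from rig import readout, get_image, camera_model, arm, models gives the robot as it stands.
- The arm moves only by the shell command python3 -m creep 'ROWS' [OPENING] [FORCE]. ROWS is JSON, a list that holds one entry, the list of rows, each a list of 4 numbers: the shift along the tool's x, y, z in mm, then the turn about the tool's z in rad. A call has 1 to 12 rows; each row shifts and turns the pose as measured when the row begins, along the tool's axes as they then stand; what a row does not reach is not made up. A row lasts 1/12 s, in which the tool goes at most 41.7 mm and 7.16 degrees, less where a joint would pass 70% of its speed; a pose out of reach is approached as far as the arm can. A call is refused whole if a number of a shift passes 41.7 or a number of a turn 0.125, either way. A call with a gripper value outside its range is refused whole. OPENING is the opening, from 0 (shut) to 1 (fully open), set as the call begins (- or left out, the last holds). The fingers move at their own pace and stop on an object; FORCE is the grip in N (left out, the last holds). Time passes only in rows, so rows that do not move let the fingers close. It gives the time, the measured TCP pose, the force and the opening at its end, in the units of the state.
- readout.get_obs(): the state, without advancing time (a new reading comes with each control period).
- get_image(name): name is "scene" or "top" or "wrist"; returns the picture (480x640x3 uint8, red, green, blue); there is no depth.
- camera_model(name): a dict with "intrinsics" (3x3 intrinsics, pixels), "R" (3x3) and "t" (3): a world point X has camera coordinates R X + t. Camera axes: x right, y down, z forward; pixel columns grow to the right and rows downward; lengths in m; the calibration is good to about 2 mm. A picture is of the moment at which its call begins: read the wrist's pose just before it. camera_model takes no time and is no camera call; for the wrist camera it gives the pose at the moment of the call.
- arm.sign_off(): hands the job in, once; it reports no verdict.
Trained networks look in the newest picture that a camera, given by its name, has taken for a name from the list of things; names that differ only in an ending like _2 or _b are one class to them, and where a whole thing is asked for, a point or a joint stands for the part that bears it (a point fixed in the world has none). Each returns a list of dicts, best first, with "score" (0 to 1); they miss things now and then, are a little off and sometimes report something else, mostly with a low value. They report only what shows in the picture. A call takes as long as a camera call.
- models.spot_in(camera, target): "rect" ([left, top, right, bottom] in pixels, round what is visible of it).
- models.regions_of(camera, target): "mask" (480x640 bool, what is visible of it) and "rect" ([left, top, right, bottom] in pixels, round what is visible of it).
- models.pinpoint(camera, target): "centre" ([row, column] in pixels: a listed point, or the origin of a listed thing).
The state is a dict: "time_s": time; "qpos": joint angles; "qd": joint speeds; "effort": joint torques, N m; "position": TCP position; "tcp_rot": TCP orientation; "ft_force": force on the tool from outside, world axes, zero at the start; "ft_torque": the same for the moment, N m; "width": finger opening in m.
Only numpy, scipy, OpenCV 4.12 (cv2) and the standard library are available. Lean on these libraries where they do the work, as an engineer would, in place of code of your own. Each camera call takes 0.05 s, during which the arm holds its last target.

## Task

The ramekin in the little oven is ready, but the rack is hot and out of reach of the gripper: take the rack puller, hook it behind the rack's front bar and draw the rack out as far as its stop. Lay the puller back across the rims of the wooden tray, then lift the ramekin off the rack and stand it in the middle of the cork trivet, leaving the rack out. Keep the ramekin upright and do not disturb the salt shaker, the pepper mill or the mug.

Things in the scene. Friction and masses are not known exactly. Their poses are not given: they have to be found in the camera images.
- rack (a joint): Sliding wire rack of the oven, in m: 0 fully in, 0.170 drawn out to its stop (it cannot come off). It slides level, straight out of the oven's front; runner friction about 2 N; it stays where it is left. Its lowest wires are 6 mm below the front bar's centre
- rack_front_bar (a point): Middle of the rack's front bar, a level steel bar 8 mm thick, 234 mm long, centre 100 mm above the worktop, 22 mm inside the oven's opening when the rack is in. x points into the oven, y along the bar. Behind the bar a gap clear of wires: 33 mm in x, 62 mm either side of the middle, open below for 60 mm. Then cross wires every 18 mm, tops at z = 0.104
- oven_front (a point): Point on the worktop under the middle of the oven's open front. x points into the oven, y to its left seen from the robot. Oven fixed, 340 wide (y -0.20 to 0.14), 240 deep, 232 high; opening y -0.125 to 0.125, z 0.032 to 0.210. Glass door folded down flat before it: x -0.165 to 0, y -0.13 to 0.13, top z = 0.039. Dials right of the opening stick out 23 mm
- ramekin_center (a point): Centre (half-way up) of the ramekin: round white fluted dish, 62 mm outside diameter, straight walls 4 mm thick, 46 mm high, open top, about 0.16 kg, loose; it stands on the rack (underside at z = 0.104), its centre 60 to 80 mm behind the front bar, within 45 mm of the middle; 25 mm or more is free between it and the bar
- puller_grip (a point): Rack puller, loose, 0.12 kg: centre of its wooden handle's section, 30 mm behind the handle's front end. x to the hook, z up. Handle x -0.120 to 0.030, 22 wide, 24 high. A 7 mm steel rod, axis 8.5 mm below this point, runs to x = 0.133 and turns down as a hook, 22 mm below the rod: foot 34 mm below this point, inner side at x = 0.129. It lies level across the tray, this point at z = 0.038
- puller_hook (a point): Middle of the puller's foot: 132 mm along x and 25.5 mm below the grip point
- tray: Low wooden tray, fixed, 120 mm (its x) by 200 mm (its y), rim 26 mm high, 6 mm thick, inner floor at z = 0.006; origin under its centre. The puller lies along its y on the two short rims, at the start with the hook hanging outside the -y end (foot 4 mm above the worktop) and the grip point 12 mm towards +y from the tray's centre
- trivet_top (a point): Centre of the top of the cork trivet: round disc 100 mm across, 10 mm high, fixed
- salt: Salt shaker, 44 mm across, 90 mm high, loose bystander; origin under its centre
- pepper: Dark wooden pepper mill, 58 mm across, 160 mm high, loose bystander; origin under its centre
- mug: White mug, 84 mm across with the handle 122, 106 mm high, loose bystander; origin under it

How it is judged (in metres and radians):
On the way, in this order (a step that is already met when the one before it is completed fails the run):
1. the rack is being drawn out by the puller (more than 30 mm out, with the puller bearing on it) (value of joint rack above 0.03 m and contact force between puller and rack above 0.3 N).
2. the rack is drawn out to its stop (within 8 mm) (value of joint rack above 0.162 m), for 0.1 s.
3. the puller lies across the tray again, released (z of puller_grip in the frame of tray between 0.028 and 0.05 m and horizontal distance between puller_grip and tray below 0.07 m and contact force between the fingers and puller below 0.05 N), for 0.2 s.
At the end, for the whole second after the job is handed in: The rack is still out (at least 140 of its 170 mm), the puller lies at rest across the tray's rims (grip point 28 to 50 mm above the tray's underside and within 70 mm of the tray's centre), and the ramekin stands upright and at rest on the trivet, its centre within 20 mm of the trivet's centre (value of joint rack above 0.14 m and z of puller_grip in the frame of tray between 0.028 and 0.05 m and horizontal distance between puller_grip and tray below 0.07 m and linear speed of each of puller, ramekin below 0.02 m/s and horizontal distance between ramekin_center and trivet_top below 0.02 m and z of ramekin_center in the frame of trivet_top between 0.018 and 0.027 m and angle between ramekin_center's own z axis and vertical below 0.1 rad); the robot touches nothing.
It fails at once if the ramekin is tipped by more than 0.5 rad (angle between ramekin_center's own z axis and vertical above 0.5 rad).
It fails at once if the salt shaker, pepper mill or mug is pushed more than 40 mm (distance of any of salt, pepper, mug from where it was at the start of the episode above 0.04 m).
It also fails if it takes over 66 s, if anything falls off the work surface, if the arm or the gripper's body presses on something with over 40 N, if the wrist force passes 120 N, or if a joint passes its speed limit or range.

## Working session

There is one attempt and no reset: what is moved stays moved. The work goes in short steps, Python scripts to look and compute and a shell command to move; the robot and the scene stay as the last step left them, time stands still between calls to the robot, and variables do not carry over. Pictures are saved under pics/ and viewed, and the job is handed in when it is done.

```bash
ls; mkdir -p pics; python3 - <<'E'
from rig import readout,get_image,camera_model,arm,models
import cv2
for c in ["scene","top","wrist"]:
    im=get_image(c); cv2.imwrite(f"pics/{c}0.png",im[:,:,::-1])
    m=camera_model(c); print(c,m)
print(readout.get_obs())
E
```

```text
pics
scene {'intrinsics': array([[492.60316378,   0.        , 331.49336355],
       [  0.        , 492.60316378, 231.41094691],
       [  0.        ,   0.        ,   1.        ]]), 'R': array([[-0.82910367, -0.55873254, -0.02012606],
       [-0.33547147,  0.52595868, -0.78155381],
       [ 0.44726502, -0.64123741, -0.62351309]]), 't': array([0.4398948 , 0.26925042, 1.38156755])}
top {'intrinsics': array([[486.08220161,   0.        , 316.47298038],
       [  0.        , 486.08220161, 249.28939834],
       [  0.        ,   0.        ,   1.        ]]), 'R': array([[-2.89718342e-03, -9.99701944e-01,  2.42410750e-02],
       [-9.89130331e-01, -6.98918974e-04, -1.47039793e-01],
       [ 1.47012909e-01, -2.44035838e-02, -9.88833489e-01]]), 't': array([-0.02047622,  0.5492899 ,  1.55375794])}
wrist {'intrinsics': array([[353.71378181,   0.        , 321.08810541],
       [  0.        , 353.71378181, 236.30664244],
       [  0.        ,   0.        ,   1.        ]]), 'R': array([[ 0.34369885, -0.9390793 , -0.0010792 ],
       [-0.90535991, -0.33166246,  0.26518567],
       [-0.24938831, -0.09016694, -0.96419676]]), 't': array([-0.62459097, -0.0344141 ,  0.37854459])}
{'time_s': 0.15, 'qpos': array([-7.00393133e+01,  2.02569526e+01,  9.36193029e+01,  1.35541918e-03,
        6.61882643e+01, -1.37301180e-01]), 'qd': array([-0.01993694, -0.16446255, -0.06819122, -0.04007971, -0.06838647,
        0.12579714]), 'effort': array([-4.04095808e-04, -6.05639291e+01, -3.42343426e+01, -1.76145306e-05,
        6.14033299e-03,  7.06942660e-05]), 'position': array([ 0.21465851, -0.58661676,  0.25569497]), 'tcp_rot': array([[ 3.43617529e-01, -9.39109611e-01, -3.64074513e-04],
       [-9.39109006e-01, -3.43617722e-01,  1.06582494e-03],
       [-1.12602890e-03, -2.43304791e-05, -9.99999366e-01]]), 'ft_force': array([-0.96114969,  0.74098191,  0.12217394]), 'ft_torque': array([-0.02101744, -0.01910845,  0.00956376]), 'width': 0.08508983173437783}
```

View pics/scene0.png

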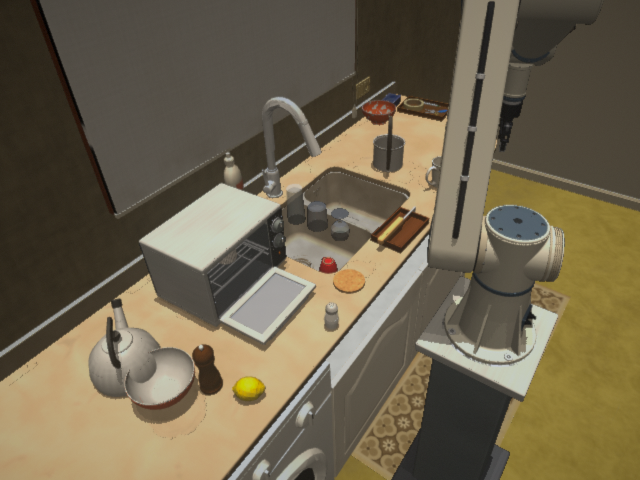

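View pics/top0.png

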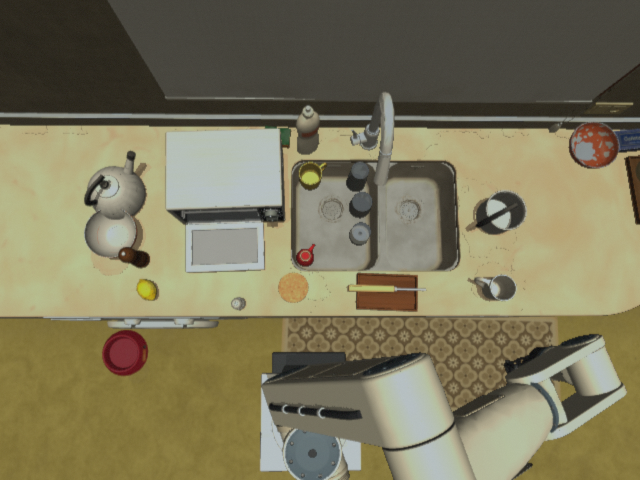

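```bash
cat > h.py <<'E'
from rig import readout,get_image,camera_model,arm,models
import numpy as np,cv2
def ray(c,rc,z):
    m=camera_model(c);K,R,t=m['intrinsics'],m['R'],m['t']
    d=R.T@np.linalg.solve(K,[rc[1],rc[0],1.]);o=-R.T@t
    return o+d*(z-o[2])/d[2]
def proj(c,X):
    m=camera_model(c);p=m['intrinsics']@(m['R']@np.array(X)+m['t']);return p[:2]/p[2]
E
python3 - <<'E'
from h import *
np.set_printoptions(precision=4,suppress=True)
Z=dict(rack_front_bar=.1,oven_front=0,ramekin_center=.127,puller_grip=.038,puller_hook=.0125,tray=0,trivet_top=.01,salt=0,pepper=0,mug=0)
for c in ["top","scene"]:
    get_image(c)
    for n,z in Z.items():
        for d in models.pinpoint(c,n)[:2]: print(c,n,round(d['score'],2),d['centre'],ray(c,d['centre'],z))
E
```

```text
top rack_front_bar 0.55 [211.7, 220.0] [0.6611 0.2868 0.1   ]
top oven_front 0.97 [221.9, 228.4] [0.6487 0.2753 0.    ]
top puller_grip 0.59 [288.4, 387.3] [ 0.421  -0.2517  0.038 ]
top puller_hook 0.97 [286.3, 422.3] [ 0.4295 -0.3728  0.0125]
top tray 0.98 [293.9, 388.1] [ 0.4052 -0.2604  0.    ]
top tray 0.27 [287.6, 485.1] [ 0.4258 -0.5876  0.    ]
top trivet_top 0.6 [283.4, 292.7] [0.4398 0.0571 0.01  ]
top salt 0.46 [302.4, 236.6] [0.378 0.242 0.   ]
top pepper 0.68 [260.7, 141.7] [0.5166 0.5593 0.    ]
top mug 0.91 [288.3, 483.8] [ 0.4235 -0.5831  0.    ]
scene rack_front_bar 0.94 [271.9, 241.8] [0.6552 0.2786 0.1   ]
scene oven_front 0.96 [298.5, 248.7] [0.6417 0.2825 0.    ]
scene ramekin_center 0.63 [252.8, 224.9] [0.731  0.2636 0.127 ]
scene ramekin_center 0.42 [231.0, 400.7] [ 0.3417 -0.1077  0.127 ]
scene puller_grip 0.63 [222.1, 396.7] [ 0.4235 -0.2466  0.038 ]
scene puller_hook 0.54 [210.7, 414.9] [ 0.4143 -0.3728  0.0125]
scene tray 0.9 [230.4, 397.8] [ 0.4191 -0.2514  0.    ]
scene trivet_top 0.68 [281.4, 349.6] [0.4196 0.0642 0.01  ]
scene salt 0.81 [322.2, 328.8] [0.3863 0.2279 0.    ]
scene salt 0.32 [224.0, 396.0] [ 0.4418 -0.2805  0.    ]
scene pepper 0.59 [382.9, 209.7] [0.528  0.5606 0.    ]
scene mug 0.66 [187.1, 439.2] [ 0.4111 -0.5812  0.    ]
scene mug 0.51 [323.2, 331.5] [0.3777 0.2268 0.    ]
```

The pictures show the oven with its door down (top image about (225,245)), the trivet at (293,288), the tray and puller at (387,290) with the hook towards -y, and the salt at (238,303). The network points from the two cameras disagree by 1–2 cm, so I'll refine with masks and wrist views.

```bash
cat >> h.py <<'E'
np.set_printoptions(precision=4,suppress=True)
def plan(pos,yaw=None,vmax=38,n=None,show=True):
    """rows from measured pose to pos, tool down, yaw of tool x in world (deg)"""
    o=readout.get_obs();p=o['position'];R=o['tcp_rot']
    y0=np.degrees(np.arctan2(R[1,0],R[0,0]))
    dy=0 if yaw is None else (yaw-y0+180)%360-180
    d=np.array(pos)-p
    n=n or int(max(np.ceil(np.linalg.norm(d)*1000/vmax),np.ceil(abs(dy)/6.8),1))
    for i in range(n):
        y=np.radians(y0+dy*i/n)
        X=np.array([np.cos(y),np.sin(y),0]);Y=np.array([np.sin(y),-np.cos(y),0])
        s=d/n*1000
        print('[%.1f,%.1f,%.1f,%.3f],'%(s@X,s@Y,-s[2],-np.radians(dy/n)),end='')
    print();print('n',n,'pos',p,'yaw',y0)
E
python3 - <<'E'
from h import *
for c in ["top","scene"]:
    get_image(c)
    for n,z in dict(trivet_top=.008,tray=.02,salt=.09,puller_grip=.04,ramekin_center=.127,mug=.1,rack=.1).items():
        for d in models.regions_of(c,n)[:1]:
            m=d['mask'];ys,xs=np.nonzero(m);print(c,n,round(d['score'],2),d['rect'],m.sum(),ray(c,[ys.mean(),xs.mean()],z))
m=camera_model('wrist');print(-m['R'].T@m['t'])
plan([.36,-.27,.256],0)
E
```

```text
top trivet_top 0.96 [279.2, 273.6, 306.0, 301.0] 693 [0.425  0.0567 0.008 ]
top tray 0.73 [355.7, 272.6, 422.2, 314.2] 1967 [ 0.4088 -0.2541  0.02  ]
top salt 0.68 [231.3, 298.4, 244.7, 310.3] 140 [0.3719 0.2261 0.09  ]
top puller_grip 0.72 [347.6, 284.7, 423.0, 294.2] 397 [ 0.421  -0.2193  0.04  ]
top mug 0.9 [474.4, 278.8, 517.2, 298.9] 802 [ 0.4197 -0.5886  0.1   ]
top rack 0.72 [186.8, 207.4, 255.2, 212.5] 160 [0.6629 0.2938 0.1   ]
scene trivet_top 0.86 [334.7, 268.8, 364.4, 293.6] 533 [0.4243 0.0622 0.008 ]
scene tray 0.85 [371.9, 208.6, 428.1, 252.0] 1215 [ 0.4016 -0.242   0.02  ]
scene salt 0.92 [323.7, 298.9, 337.7, 328.8] 391 [0.3481 0.2693 0.09  ]
scene puller_grip 0.52 [378.5, 209.3, 411.5, 246.8] 286 [ 0.4195 -0.1886  0.04  ]
scene ramekin_center 0.72 [219.3, 252.2, 233.4, 264.9] 137 [0.7038 0.2715 0.127 ]
scene mug 0.73 [427.6, 156.4, 440.1, 185.7] 221 [ 0.4199 -0.5237  0.1   ]
scene rack 0.89 [206.2, 243.6, 265.0, 296.7] 367 [0.6917 0.2591 0.1   ]
[ 0.278 -0.564  0.374]
[-22.5,-22.3,0.0,-0.111],[-19.9,-24.7,0.0,-0.111],[-17.1,-26.7,0.0,-0.111],[-14.0,-28.4,0.0,-0.111],[-10.8,-29.8,0.0,-0.111],[-7.4,-30.8,0.0,-0.111],[-3.9,-31.4,0.0,-0.111],[-0.4,-31.7,0.0,-0.111],[3.1,-31.5,0.0,-0.111],[6.5,-31.0,0.0,-0.111],[9.9,-30.1,0.0,-0.111],
n 11 pos [ 0.2148 -0.5869  0.2563] yaw -69.90051377999025
```

```bash
python3 -m creep '[[[-22.5,-22.3,0,-0.111],[-19.9,-24.7,0,-0.111],[-17.1,-26.7,0,-0.111],[-14,-28.4,0,-0.111],[-10.8,-29.8,0,-0.111],[-7.4,-30.8,0,-0.111],[-4,-31.4,0,-0.111],[-0.4,-31.7,0,-0.111],[3.1,-31.5,0,-0.111],[6.5,-31,0,-0.111],[10,-30.1,0,-0.111],[0,0,0,0]]]' 1; python3 - <<'E'
from h import *
im=get_image('wrist');cv2.imwrite('pics/w1.png',im[:,:,::-1])
for n,z in dict(puller_grip=.038,puller_hook=.0125,tray=0,trivet_top=.01).items():
    for d in models.pinpoint('wrist',n)[:1]: print(n,round(d['score'],2),d['centre'],ray('wrist',d['centre'],z))
E
```

```text
time_s: 3.05
position: [0.3572, -0.2559, 0.2556]
tcp_rot: [[0.998, 0.056, 0.003], [0.056, -0.998, -0.004], [0.003, 0.004, -1.0]]
ft_force: [0.3, 0.1, -0.1]
width: 0.0852
puller_grip 0.82 [199.8, 390.9] [ 0.4239 -0.2462  0.038 ]
puller_hook 0.81 [312.5, 369.7] [ 0.4181 -0.3806  0.0125]
tray 0.74 [200.1, 371.8] [ 0.4111 -0.2554  0.    ]
```

View pics/w1.png

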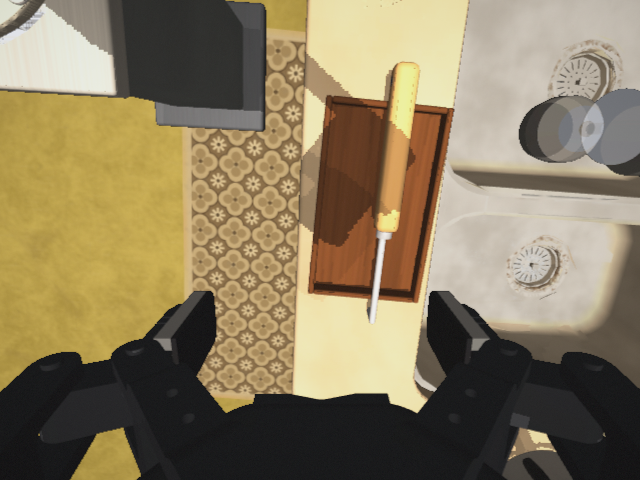

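The wrist view shows the handle from (406,65) to (386,232), and the rod tip at (372,321). I'll fit the axis from the mask.

```bash
python3 - <<'E'
from h import *
print(camera_model('wrist')['t'],readout.get_obs()['position'])
for rc,z in [((65,406),.05),((232,386),.045),((236,385),.03),((321,372),.03),((150,396.5),.05)]: print(rc,ray('wrist',rc,z))
im=get_image('wrist')
ms=models.regions_of('wrist','puller_grip');m=ms[0]['mask'];print(ms[0]['rect'],m.sum())
ys,xs=np.nonzero(m);C=[]
for r in range(ys.min()+8,ys.max()-8,8):
    c=xs[ys==r]; 
    if len(c): C.append([r,c.min(),c.max(),*ray('wrist',(r,c.mean()),.045)[:2]])
print(np.array(C))
for rc in [(97,328),(108,452),(301,417),(292,310)]: print('tray',ray('wrist',rc,.026))
E
```

```text
[-0.3449 -0.302   0.3013] [ 0.3561 -0.2607  0.2557]
(65, 406) [ 0.4221 -0.1323  0.05  ]
(232, 386) [ 0.4201 -0.2784  0.045 ]
(236, 385) [ 0.4226 -0.2865  0.03  ]
(321, 372) [ 0.4176 -0.3823  0.03  ]
(150, 396.5) [ 0.4213 -0.2014  0.05  ]
[371.4, 53.3, 418.4, 320.1] 5258
[[ 62.     394.     419.       0.4231  -0.1291]
 [ 70.     392.     419.       0.4229  -0.1353]
 [ 78.     391.     418.       0.4228  -0.1416]
 [ 86.     389.     417.       0.4222  -0.148 ]
 [ 94.     389.     416.       0.4224  -0.1544]
 [102.     388.     415.       0.4223  -0.161 ]
 [110.     388.     414.       0.4225  -0.1675]
 [118.     387.     413.       0.4224  -0.1742]
 [126.     386.     412.       0.4222  -0.1809]
 [134.     385.     411.       0.422   -0.1878]
 [142.     384.     410.       0.4218  -0.1947]
 [150.     383.     409.       0.4216  -0.2017]
 [158.     382.     409.       0.4219  -0.2087]
 [166.     382.     407.       0.4217  -0.2159]
 [174.     381.     406.       0.4215  -0.2231]
 [182.     380.     405.       0.4213  -0.2304]
 [190.     379.     404.       0.4212  -0.2379]
 [198.     378.     402.       0.4205  -0.2454]
 [206.     377.     402.       0.4208  -0.253 ]
 [214.     376.     401.       0.4206  -0.2607]
 [222.     379.     399.       0.4218  -0.2684]
 [230.     379.     393.       0.4197  -0.2764]
 [238.     381.     387.       0.4185  -0.2844]
 [246.     380.     386.       0.4183  -0.2925]
 [254.     379.     385.       0.4181  -0.3007]
 [262.     378.     384.       0.4178  -0.3091]
 [270.     377.     383.       0.4176  -0.3175]
 [278.     376.     382.       0.4174  -0.326 ]
 [286.     375.     381.       0.4172  -0.3347]
 [294.     374.     380.       0.4169  -0.3434]
 [302.     372.     379.       0.4162  -0.3523]]
tray [ 0.3584 -0.1579  0.026 ]
tray [ 0.4736 -0.1622  0.026 ]
tray [ 0.4644 -0.3584  0.026 ]
tray [ 0.349  -0.3529  0.026 ]
```

```bash
python3 - <<'E'
from h import *
plan([.4213,-.247,.10],-2.5,vmax=34)
E
```

```text
[13.2,-2.2,31.1,0.018],[13.1,-2.4,31.1,0.018],[13.1,-2.6,31.1,0.018],[13.0,-2.9,31.1,0.018],[13.0,-3.1,31.1,0.018],
n 5 pos [ 0.3559 -0.2608  0.2556] yaw 2.5700658965979066
```

```bash
python3 -m creep '[[[13.2,-2.2,31,0.018],[13.1,-2.4,31,0.018],[13.1,-2.6,31,0.018],[13,-2.9,31,0.018],[13,-3,31,0.018],[0,0,0,0],[0,0,0,0]]]' 0.45; python3 - <<'E'
from h import *
im=get_image('wrist');cv2.imwrite('pics/w2.png',im[:,:,::-1])
plan([.4213,-.247,.046],-2.5,vmax=20)
print(readout.get_obs()['width'])
for p in models.pinpoint('wrist','puller_grip')[:1]: print(p,ray('wrist',p['centre'],.038))
E
```

```text
time_s: 3.98
position: [0.4245, -0.2569, 0.0964]
tcp_rot: [[0.998, -0.065, 0.007], [-0.065, -0.998, -0.011], [0.008, 0.01, -1.0]]
ft_force: [-0.5, -0.3, 1.4]
width: 0.0386
[-1.2,-3.2,16.9,-0.007],[-1.2,-3.2,16.9,-0.007],[-1.1,-3.2,16.9,-0.007],
n 3 pos [ 0.4242 -0.2568  0.0967] yaw -3.7225827243666703
0.038466981918018804
{'centre': [243.7, 314.6], 'score': 0.95} [ 0.4228 -0.2434  0.038 ]
```

View pics/w2.png

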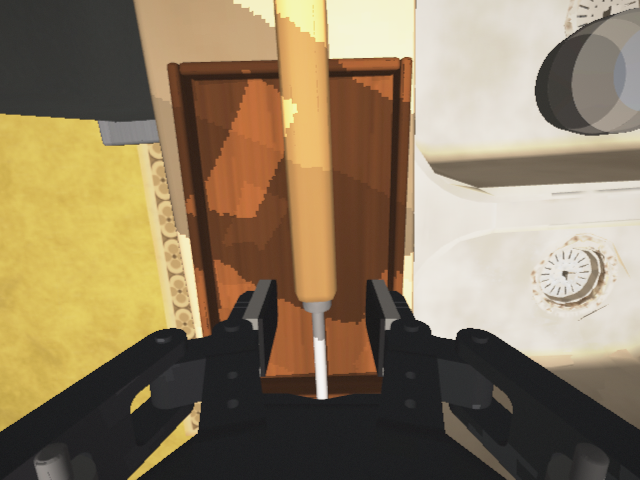

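```bash
python3 - <<'E'
from h import *
for rc in [(5,(276+328)/2),(100,(283+329.5)/2),(200,(289.5+332.5)/2),(280,(295+336)/2),(298,316)]: print(rc,ray('wrist',rc,.043))
E
```

```text
(5, 302.0) [ 0.425  -0.1355  0.043 ]
(100, 306.25) [ 0.4239 -0.1733  0.043 ]
(200, 311.0) [ 0.4227 -0.2193  0.043 ]
(280, 315.5) [ 0.422  -0.2617  0.043 ]
(298, 316) [ 0.4216 -0.272   0.043 ]
```

```bash
python3 - <<'E'
from h import *
plan([.4224,-.244,.046],-1.6,vmax=14)
E
python3 -m creep '[[[0,-3.2,12.6,-0.009],[0,-3.2,12.6,-0.009],[0,-3.2,12.6,-0.009],[0,-3.2,12.6,-0.009],[0,0,0,0]]]'; python3 - <<'E'
from h import *
plan([.4224,-.244,.046],-1.6,vmax=14)
E
```

```text
[-0.7,-3.2,12.9,-0.009],[-0.7,-3.2,12.9,-0.009],[-0.7,-3.2,12.9,-0.009],[-0.7,-3.2,12.9,-0.009],
n 4 pos [ 0.4246 -0.2571  0.0978] yaw -3.7151937212955457
time_s: 4.5
position: [0.4283, -0.2502, 0.0561]
tcp_rot: [[0.999, -0.031, 0.023], [-0.03, -0.999, -0.02], [0.023, 0.02, -1.0]]
ft_force: [-0.5, 0.7, -0.1]
width: 0.0387
[-6.0,-6.0,10.1,-0.002],
n 1 pos [ 0.4283 -0.2502  0.0561] yaw -1.7391448033775607
```

```bash

python3 -m creep '[[[-3,-3,5,0],[-3,-3,5,0],[0,0,0,0],[0,0,0,0]]]'; python3 - <<'E'
from h import *
print(readout.get_obs()['tcp_rot'])
plan([.4224,-.244,.046],-1.6,vmax=14)
E
```

```text
time_s: 4.83
position: [0.4235, -0.2461, 0.0504]
tcp_rot: [[0.999, -0.033, 0.029], [-0.032, -0.999, -0.024], [0.03, 0.023, -0.999]]
ft_force: [-0.0, -0.0, -1.0]
width: 0.0383
[[ 0.999  -0.033   0.0289]
 [-0.0323 -0.9992 -0.0244]
 [ 0.0297  0.0234 -0.9993]]
[-1.2,-2.1,4.4,-0.004],
n 1 pos [ 0.4235 -0.2461  0.0504] yaw -1.8517906279502026
```

```bash

python3 -m creep '[[[-1.2,-2,4.4,0],[0,0,0,0],[0,0,0,0],[0,0,0,0],[0,0,0,0],[0,0,0,0]]]' 0 60; python3 - <<'E'
from h import *
o=readout.get_obs();print(o['tcp_rot'],o['width'])
im=get_image('wrist');cv2.imwrite('pics/w3.png',im[:,:,::-1])
E
```

```text
time_s: 5.33
position: [0.4229, -0.2445, 0.0466]
tcp_rot: [[0.999, -0.033, 0.03], [-0.032, -0.999, -0.025], [0.031, 0.024, -0.999]]
ft_force: [0.1, -0.3, -0.6]
width: 0.0208
[[ 0.999  -0.0332  0.0303]
 [-0.0324 -0.9992 -0.0252]
 [ 0.0311  0.0242 -0.9992]] 0.020768845452569008
```

View pics/w3.png

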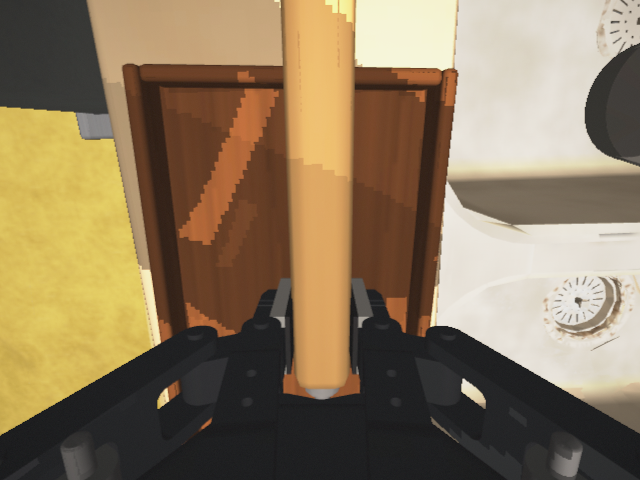

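```bash

python3 -m creep '[[[0,0,-12,0],[0,0,-20,0],[0,0,-30,0],[0,0,-30,0],[0,0,-30,0],[0,0,0,0]]]'; python3 - <<'E'
from h import *
o=readout.get_obs();print(o['tcp_rot'],o['width'])
plan([.47,.23,.28],-2,vmax=38)
E
```

```text
time_s: 5.88
position: [0.4175, -0.2404, 0.171]
tcp_rot: [[0.999, -0.033, 0.024], [-0.032, -0.999, -0.022], [0.025, 0.021, -0.999]]
ft_force: [2.3, -1.2, -0.4]
width: 0.0209
[[ 0.9992 -0.033   0.0239]
 [-0.0325 -0.9992 -0.0215]
 [ 0.0246  0.0207 -0.9995]] 0.020908076130531878
[2.9,-36.3,-8.4,0.000],[2.9,-36.3,-8.4,0.000],[2.8,-36.3,-8.4,0.000],[2.8,-36.3,-8.4,0.000],[2.8,-36.3,-8.4,0.000],[2.8,-36.3,-8.4,0.000],[2.8,-36.3,-8.4,0.000],[2.8,-36.3,-8.4,0.000],[2.8,-36.3,-8.4,0.000],[2.8,-36.3,-8.4,0.000],[2.8,-36.3,-8.4,0.000],[2.8,-36.3,-8.4,0.000],[2.8,-36.3,-8.4,0.000],
n 13 pos [ 0.4175 -0.2404  0.171 ] yaw -1.8614683068093674
```

```bash

python3 -m creep '[[[3,-30,-9,0],[3,-38,-9,0],[3,-38,-9,0],[3,-38,-9,0],[3,-38,-9,0],[3,-38,-9,0],[3,-38,-9,0],[3,-38,-9,0],[3,-38,-9,0],[3,-38,-9,0],[3,-38,-9,0],[3,-20,-9,0]]]'; 
python3 -m creep '[[[0,0,0,0],[0,0,0,0]]]'; python3 - <<'E'
from h import *
im=get_image('wrist');cv2.imwrite('pics/w4.png',im[:,:,::-1])
Z=dict(rack_front_bar=.1,oven_front=0,ramekin_center=.127,trivet_top=.01,salt=0,pepper=0)
for n,z in Z.items():
        for d in models.pinpoint('wrist',n)[:1]: print(n,round(d['score'],2),d['centre'],ray('wrist',d['centre'],z))
E
```

```text
time_s: 6.88
position: [0.4655, 0.2052, 0.2715]
tcp_rot: [[0.999, -0.042, 0.027], [-0.042, -0.999, -0.025], [0.028, 0.024, -0.999]]
ft_force: [-0.5, -0.7, -1.0]
width: 0.0212
time_s: 7.05
position: [0.4663, 0.2103, 0.272]
tcp_rot: [[0.999, -0.037, 0.029], [-0.036, -0.999, -0.023], [0.03, 0.022, -0.999]]
ft_force: [-0.3, -0.2, -1.6]
width: 0.0211
rack_front_bar 0.64 [113.5, 563.7] [0.6654 0.2839 0.1   ]
oven_front 0.59 [123.8, 479.1] [0.6449 0.2778 0.    ]
salt 0.93 [176.3, 229.8] [0.377  0.2338 0.    ]
pepper 0.39 [118.7, 475.7] [0.6417 0.2829 0.    ]
```

View pics/w4.png

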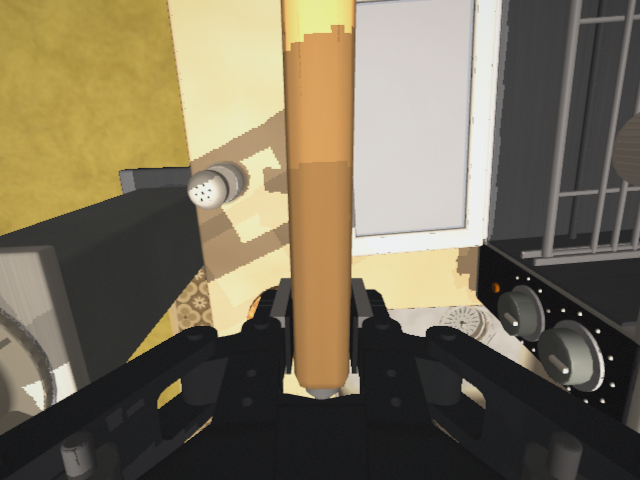

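The bar runs from (549,255) to about (574,10), the door's hinge edge from (484,244) to (500,5), and the ramekin's edge shows at (615,155).

```bash
python3 - <<'E'
from h import *
im=get_image('wrist')
a=im[0:300,440:640];cv2.imwrite('pics/w5.png',cv2.resize(a,None,fx=2,fy=2,interpolation=cv2.INTER_CUBIC)[:,:,::-1])
for rc in [(255,549),(200,554.5),(100,565),(10,575)]: print('bar',ray('wrist',rc,.1))
for rc in [(244,484),(100,495),(10,500)]: print('door',ray('wrist',rc,.039))
E
```

```text
bar [0.6722 0.1643 0.1   ]
bar [0.6697 0.2137 0.1   ]
bar [0.6659 0.2929 0.1   ]
bar [0.6635 0.3545 0.1   ]
door [0.644  0.1562 0.039 ]
door [0.6412 0.2986 0.039 ]
door [0.638  0.3728 0.039 ]
```

View pics/w5.png

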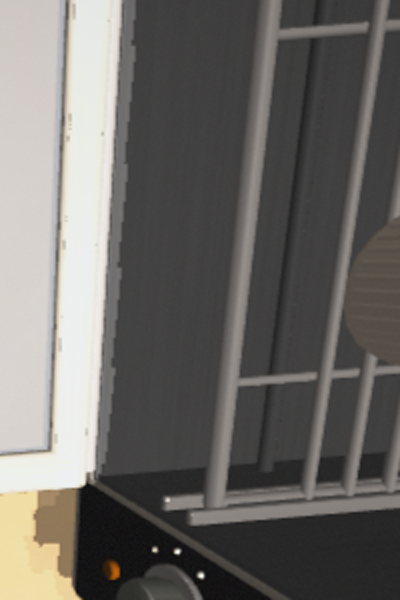

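```bash
python3 - <<'E'
from h import *
for rc in [(191,440+240/2),(17.5,440+278/2)]: print('wire',ray('wrist',rc,.1))
print('ram edge',ray('wrist',(142,612),.15),ray('wrist',(142,612),.127))
print('2nd wire', ray('wrist',(191,440+324/2),.1))
print('rear gap wire')
E
```

```text
wire [0.6732 0.2212 0.1   ]
wire [0.6673 0.3496 0.1   ]
ram edge [0.6676 0.2627 0.15  ] [0.6871 0.2612 0.127 ]
2nd wire [0.7093 0.2196 0.1   ]
rear gap wire
```

```bash
cat >> h.py <<'E'
Rt0=np.array([[ 0.999,-0.0332,0.0303],[-0.0324,-0.9992,-0.0252],[0.0311,0.0242,-0.9992]]);Rt0=np.linalg.svd(Rt0)[0]@np.linalg.svd(Rt0)[2]
pt0=np.array([.4229,-.2445,.0466])
a=np.radians(-91.5);Rp0=np.array([[np.cos(a),-np.sin(a),0],[np.sin(a),np.cos(a),0],[0,0,1]])
gp0=np.array([.4222,-.2435,.038])
def puller():
    o=readout.get_obs();R=o['tcp_rot']@Rt0.T
    g=o['position']+R@(gp0-pt0);Rp=R@Rp0
    return g,Rp,g+Rp@[.129,0,-.0345],g+Rp@[.1325,0,-.0255]
def ovn(X): # world->oven coordinates, bar centre origin
    b=np.radians(2.5);d=np.array(X)-[.6668,.283,0]
    return np.array([d[0]*np.cos(b)+d[1]*np.sin(b),-d[0]*np.sin(b)+d[1]*np.cos(b),X[2]])
E
python3 - <<'E'
from h import *
o=readout.get_obs();p=o['position'];g,Rp,_,h=puller();print('tool',p,'grip',g,'hook',h);print(Rp)
for r in (384,388,392): print(ray('wrist',(r,322),g[2]+.010), 'expect front y',(g+Rp@[.03,0,.01])[1])
plan([.50,.29,.24],88,vmax=30)
E
```

```text
tool [0.4666 0.2084 0.2724] grip [0.4659 0.2094 0.2638] hook [0.4615 0.0771 0.238 ]
[[-0.0337  0.9994  0.0006]
 [-0.9994 -0.0337 -0.0026]
 [-0.0026 -0.0007  1.    ]]
[0.4661 0.184  0.2738] expect front y 0.17941232488928643
[0.466  0.1821 0.2738] expect front y 0.17941232488928643
[0.4659 0.1803 0.2738] expect front y 0.17941232488928643
[2.1,-5.9,2.3,-0.113],[2.8,-5.6,2.3,-0.113],[3.4,-5.3,2.3,-0.113],[4.0,-4.9,2.3,-0.113],[4.5,-4.4,2.3,-0.113],[5.0,-3.9,2.3,-0.113],[5.4,-3.3,2.3,-0.113],[5.7,-2.7,2.3,-0.113],[6.0,-2.0,2.3,-0.113],[6.2,-1.3,2.3,-0.113],[6.3,-0.6,2.3,-0.113],[6.3,0.1,2.3,-0.113],[6.2,0.8,2.3,-0.113],[6.1,1.5,2.3,-0.113],
n 14 pos [0.4666 0.2084 0.2724] yaw -2.2965270454420255
```

```bash

python3 -m creep '[[[0,-6,2,-0.115],[0.7,-6,2,-0.115],[1.5,-6,2,-0.115],[2,-6,2,-0.115],[3,-5,2,-0.115],[3.6,-5,2,-0.115],[4,-4.5,2,-0.115],[4.5,-4,2,-0.115],[5,-3.5,2,-0.115],[5.3,-2.7,2,-0.115],[5.6,-2,2,-0.115],[6,-1.5,2,-0.115]]]'
python3 -m creep '[[[6,-1,2,-0.115],[6,0,2,-0.115],[0,0,0,0],[0,0,0,0]]]'; python3 - <<'E'
from h import *
o=readout.get_obs();p=o['position'];g,Rp,hi,h=puller();print('tool',p,'grip',g,'hook',h,ovn(h));print(Rp,'\n',o['tcp_rot'])
plan([.50,.29,.16],92,vmax=30)
E
```

```text
time_s: 8.45
position: [0.473, 0.2757, 0.246]
tcp_rot: [[0.18, 0.983, 0.03], [0.984, -0.179, -0.024], [-0.018, 0.034, -0.999]]
ft_force: [0.1, 0.6, -1.2]
width: 0.0208
time_s: 8.78
position: [0.4741, 0.2869, 0.2408]
tcp_rot: [[-0.061, 0.998, 0.029], [0.998, 0.062, -0.024], [-0.026, 0.028, -0.999]]
ft_force: [0.3, 0.1, -1.0]
width: 0.021
tool [0.4741 0.2869 0.2408] grip [0.4732 0.2856 0.2323] hook [0.6056 0.2931 0.2072] [-0.0607  0.0128  0.2072]
[[ 0.9977 -0.0672 -0.007 ]
 [ 0.0675  0.9961  0.0567]
 [ 0.0032 -0.0571  0.9984]] 
 [[-0.0611  0.9977  0.0293]
 [ 0.9978  0.0618 -0.0242]
 [-0.026   0.0277 -0.9993]]
[0.5,8.7,26.9,0.009],[0.6,8.7,26.9,0.009],[0.7,8.7,26.9,0.009],
n 3 pos [0.4741 0.2869 0.2408] yaw 93.50572381655054
```

```bash

python3 -m creep '[[[0,0,12,0.01],[0,0,18,0.01],[0,0,18,0],[0,0,18,0],[0,0,8,0],[0,0,0,0]]]'; python3 - <<'E'
from h import *
im=get_image('scene');cv2.imwrite('pics/s6.png',im[:,:,::-1])
o=readout.get_obs();p=o['position'];g,Rp,hi,h=puller();print('tool',p,'grip',g,'hook',h,ovn(h));print(Rp[:,0],'\n',o['tcp_rot'])
for n,z in dict(puller_hook=h[2],rack_front_bar=.1,puller_grip=g[2]).items():
    for d in models.pinpoint('scene',n)[:1]: print(n,d['centre'],ray('scene',d['centre'],z))
print('proj hook,bar',proj('scene',h),proj('scene',[.6668,.283,.1]))
E
```

```text
time_s: 9.28
position: [0.4771, 0.2823, 0.1628]
tcp_rot: [[-0.016, 0.999, 0.032], [1.0, 0.017, -0.023], [-0.024, 0.031, -0.999]]
ft_force: [-0.3, 0.4, -1.2]
width: 0.0211
tool [0.4771 0.2824 0.1634] grip [0.4762 0.2812 0.1548] hook [0.6089 0.2828 0.1303] [-0.0578  0.0023  0.1303]
[0.9997 0.0227 0.0068] 
 [[-0.0162  0.9994  0.0318]
 [ 0.9996  0.017  -0.0233]
 [-0.0238  0.0314 -0.9992]]
puller_hook [274.5, 251.0] [0.601  0.2945 0.1303]
rack_front_bar [273.2, 239.9] [0.6562 0.2857 0.1   ]
puller_grip [282.4, 290.8] [0.4709 0.2778 0.1548]
proj hook,bar [251.6273 271.0297] [237.8134 271.2893]
```

```bash
python3 - <<'E'
import cv2
im=cv2.imread('pics/s6.png')[180:360,130:370];cv2.imwrite('pics/s6c.png',cv2.resize(im,None,fx=3.2,fy=3.2,interpolation=cv2.INTER_CUBIC))
E
```

```text
(no output)
```

View pics/s6c.png

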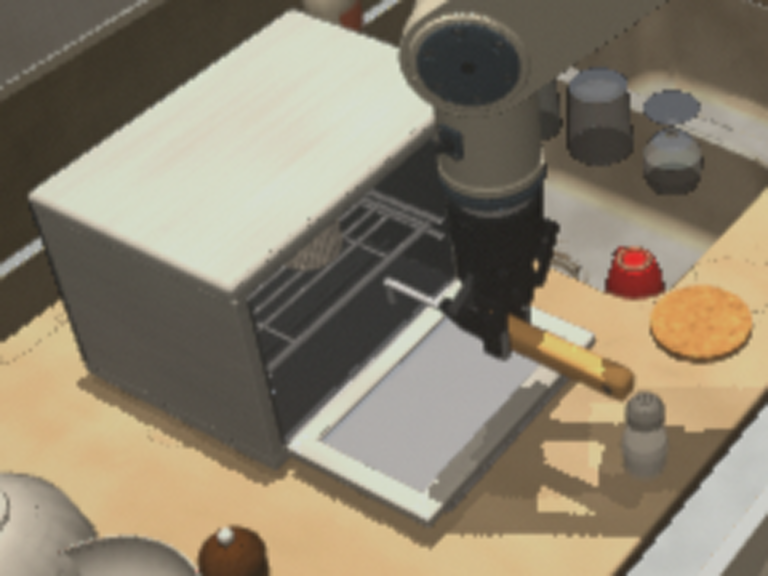

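```bash

python3 -m creep '[[[0,12,0,-0.01],[0,17,0,-0.01],[0,17,0,0],[0,16,0,0],[0,8,0,0],[0,0,0,0]]]'; python3 - <<'E'
from h import *
o=readout.get_obs();p=o['position'];g,Rp,hi,h=puller();print('tool',p,'grip',g,'hook',h,ovn(h));print(Rp[:,0],'\n',o['tcp_rot'])
E
```

```text
time_s: 9.98
position: [0.5572, 0.2879, 0.1747]
tcp_rot: [[-0.041, 0.998, 0.045], [0.999, 0.042, -0.016], [-0.018, 0.044, -0.999]]
ft_force: [-0.8, -0.3, -1.7]
width: 0.0208
tool [0.5572 0.2879 0.1747] grip [0.5564 0.2867 0.1661] hook [0.6893 0.2918 0.1433] [0.0229 0.0079 0.1433]
[0.9986 0.0481 0.02  ] 
 [[-0.0415  0.9981  0.0452]
 [ 0.999   0.0422 -0.0159]
 [-0.0178  0.0445 -0.9989]]
```

```bash

python3 -m creep '[[[0,-4,0,0],[0,-4,6,0],[0,-1,8,0],[0,0,0,0]]]'; python3 - <<'E'
from h import *
o=readout.get_obs();p=o['position'];g,Rp,hi,h=puller();print('tool',p,'grip',g,'hook',h,ovn(h));print(Rp[:,0],'\n',o['tcp_rot'])
im=get_image('scene');cv2.imwrite('pics/s7.png',im[:,:,::-1])
im=im[180:360,130:370];cv2.imwrite('pics/s7c.png',cv2.resize(im,None,fx=3.2,fy=3.2,interpolation=cv2.INTER_CUBIC)[:,:,::-1])
E
```

```text
time_s: 10.32
position: [0.5472, 0.2871, 0.1599]
tcp_rot: [[-0.041, 0.998, 0.046], [0.999, 0.042, -0.015], [-0.017, 0.045, -0.999]]
ft_force: [0.4, 0.3, -1.6]
width: 0.0215
tool [0.5472 0.2871 0.1599] grip [0.5465 0.2859 0.1513] hook [0.6794 0.291  0.1285] [0.0129 0.0075 0.1285]
[0.9987 0.0478 0.0203] 
 [[-0.0412  0.9981  0.0455]
 [ 0.999   0.0419 -0.0154]
 [-0.0173  0.0448 -0.9988]]
```

View pics/s7c.png

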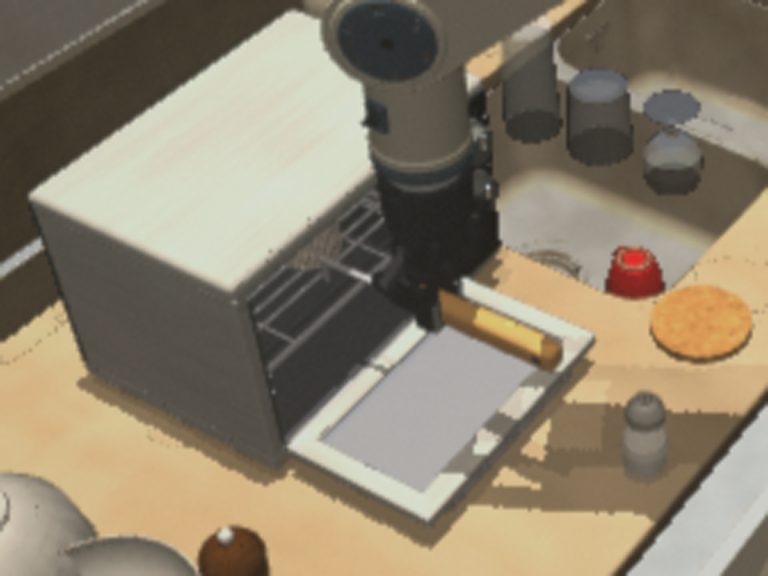

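```bash

python3 -m creep '[[[0,1,8,0],[0,1,8,0],[0,0,8,0],[0,0,4,0],[0,0,0,0]]]'; python3 - <<'E'
from h import *
o=readout.get_obs();p=o['position'];g,Rp,hi,h=puller();print('tool',p,'grip',g,'hook',h,ovn(h),o['ft_force']);print(Rp[:,0])
E
```

```text
time_s: 10.78
position: [0.5496, 0.2869, 0.1291]
tcp_rot: [[-0.042, 0.998, 0.045], [0.999, 0.043, -0.016], [-0.018, 0.044, -0.999]]
ft_force: [-0.5, -0.6, -1.6]
width: 0.0211
tool [0.5496 0.2869 0.1291] grip [0.5489 0.2857 0.1205] hook [0.6817 0.291  0.0976] [0.0153 0.0074 0.0976] [-0.5254 -0.6205 -1.6445]
[0.9986 0.049  0.0194]
```

```bash

python3 -m creep '[[[0,-5,1.5,0],[0,-8,-0.4,0],[0,-8,-0.4,0],[0,0,0,0]]]'; python3 - <<'E'
from h import *
o=readout.get_obs();p=o['position'];g,Rp,hi,h=puller();print('tool',p,'grip',g,'hook',h,ovn(h),o['ft_force']);print(Rp[:,0])
E
```

```text
time_s: 11.12
position: [0.5272, 0.2857, 0.1265]
tcp_rot: [[-0.042, 0.998, 0.045], [0.999, 0.043, -0.016], [-0.018, 0.044, -0.999]]
ft_force: [0.6, -0.5, -0.8]
width: 0.0211
tool [0.5272 0.2857 0.1265] grip [0.5264 0.2845 0.1179] hook [0.6593 0.2897 0.095 ] [-0.0072  0.007   0.095 ] [ 0.5684 -0.4917 -0.7664]
[0.9986 0.0484 0.0193]
```

```bash

python3 -m creep '[[[0,-12,-0.7,0],[0,-12,-0.7,0],[0,-12,-0.7,0]]]'; python3 - <<'E'
from h import *
o=readout.get_obs();p=o['position'];g,Rp,hi,h=puller();print('tool',p,'grip',g,'hook',h,ovn(h),o['ft_force']);print(Rp[:,0])
im=get_image('scene');cv2.imwrite('pics/s8.png',im[:,:,::-1])
im=im[180:360,130:370];cv2.imwrite('pics/s8c.png',cv2.resize(im,None,fx=3.2,fy=3.2,interpolation=cv2.INTER_CUBIC)[:,:,::-1])
E
```

```text
time_s: 11.37
position: [0.4922, 0.2851, 0.1286]
tcp_rot: [[-0.042, 0.998, 0.05], [0.999, 0.042, -0.013], [-0.015, 0.05, -0.999]]
ft_force: [2.6, 1.2, -2.7]
width: 0.0212
tool [0.4922 0.2851 0.1286] grip [0.4915 0.284  0.1201] hook [0.6245 0.2892 0.098 ] [-0.042  0.008  0.098] [ 2.5875  1.2485 -2.6967]
[0.9985 0.0484 0.0254]
```

View pics/s8c.png

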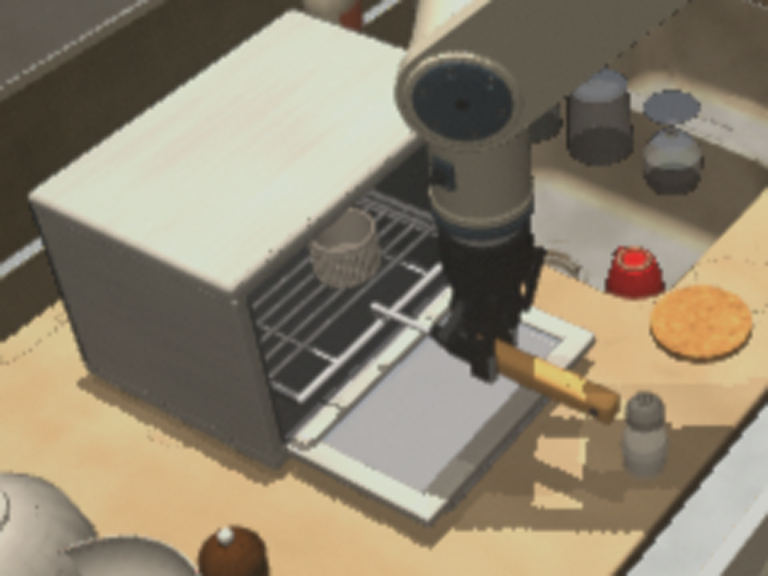

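```bash

python3 -m creep '[[[0,-13,0,0],[0,-13,0,0],[0,-13,0,0],[0,-13,0,0]]]'; python3 - <<'E'
from h import *
o=readout.get_obs();p=o['position'];g,Rp,hi,h=puller();print('tool',p,'grip',g,'hook',h,ovn(h),o['ft_force']);print(Rp[:,0])
E
```

```text
time_s: 11.75
position: [0.4363, 0.2826, 0.1271]
tcp_rot: [[-0.042, 0.998, 0.052], [0.999, 0.043, -0.013], [-0.015, 0.051, -0.999]]
ft_force: [2.6, 0.3, -0.5]
width: 0.0213
tool [0.4363 0.2826 0.1271] grip [0.4356 0.2815 0.1185] hook [0.5686 0.2868 0.0966] [-0.0979  0.0081  0.0966] [ 2.5656  0.315  -0.5117]
[0.9984 0.0489 0.0268]
```

```bash

python3 -m creep '[[[0,-13,0,0],[0,-13,0,0],[0,-13,0,0],[0,-10,0,0],[0,-5,0,0]]]'; python3 - <<'E'
from h import *
o=readout.get_obs();p=o['position'];g,Rp,hi,h=puller();print('tool',p,'grip',g,'hook',h,ovn(h),o['ft_force']);print(Rp[:,0])
E
```

```text
time_s: 12.17
position: [0.3769, 0.28, 0.1252]
tcp_rot: [[-0.043, 0.998, 0.054], [0.999, 0.044, -0.012], [-0.014, 0.053, -0.998]]
ft_force: [2.4, -0.2, -0.7]
width: 0.0211
tool [0.3769 0.28   0.1252] grip [0.3762 0.2788 0.1166] hook [0.5093 0.2843 0.095 ] [-0.1573  0.0082  0.095 ] [ 2.4463 -0.1666 -0.6899]
[0.9983 0.0499 0.029 ]
```

```bash

python3 -m creep '[[[0,-5,-0.3,0],[0,-5,-0.3,0],[0,-4,-0.3,0],[0,0,0,0]]]'; python3 - <<'E'
from h import *
o=readout.get_obs();p=o['position'];g,Rp,hi,h=puller();print('tool',p,'grip',g,'hook',h,ovn(h),o['ft_force']);print(Rp[:,0])
im=get_image('scene');cv2.imwrite('pics/s9.png',im[:,:,::-1])
im=im[180:360,130:370];cv2.imwrite('pics/s9c.png',cv2.resize(im,None,fx=3.2,fy=3.2,interpolation=cv2.INTER_CUBIC)[:,:,::-1])
E
```

```text
time_s: 12.5
position: [0.3707, 0.2834, 0.1282]
tcp_rot: [[-0.047, 0.996, 0.074], [0.999, 0.047, -0.003], [-0.006, 0.074, -0.997]]
ft_force: [0.2, -0.1, -1.9]
width: 0.0212
tool [0.3707 0.2834 0.1282] grip [0.3702 0.2823 0.1196] hook [0.5036 0.2885 0.1006] [-0.1628  0.0126  0.1006] [ 0.2428 -0.1172 -1.9014]
[0.9974 0.0531 0.0493]
```

View pics/s9c.png

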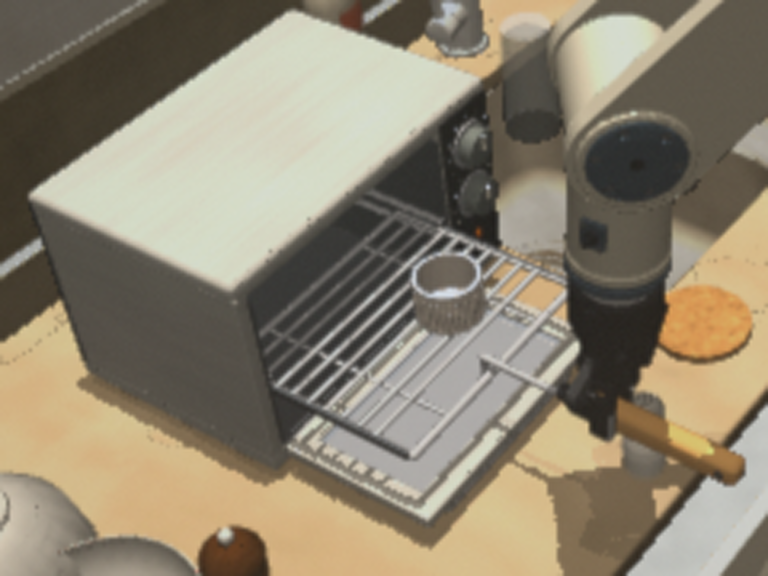

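```bash
python3 - <<'E'
from h import *
b=np.radians(2.5)
def bar(out,s): 
    return [.6668-out*np.cos(b)-s*np.sin(b),.283-out*np.sin(b)+s*np.cos(b),.1]
im=get_image('scene');A=im.copy()
for d in models.pinpoint('scene','rack_front_bar')[:2]: print(d,ray('scene',d['centre'],.1))
big=cv2.resize(im,None,fx=4,fy=4,interpolation=cv2.INTER_CUBIC)
for out,col in [(.15,(255,0,0)),(.16,(0,255,0)),(.17,(0,0,255))]:
    for s in (.117,.06,0.03):
        u=proj('scene',bar(out,s))*4; cv2.circle(big,tuple(int(v) for v in u),2,col,-1)
cv2.imwrite('pics/s10.png',big[1080:1340,860:1400][:,:,::-1])
E
```

```text
{'centre': [294.5, 283.9], 'score': 0.79} [0.4954 0.2836 0.1   ]
```

View pics/s10.png

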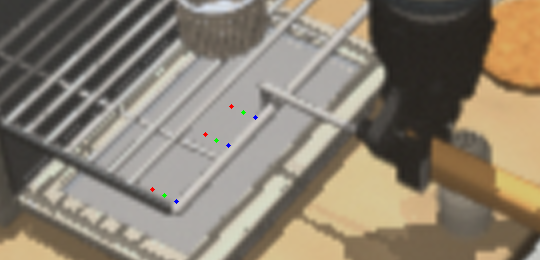

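```bash

python3 -m creep '[[[0,4,0,0],[0,3,-5,0],[0,1,-12,0],[0,1,-15,0],[0,1,-15,0],[0,0,-15,0],[0,0,0,0]]]'; python3 - <<'E'
from h import *
o=readout.get_obs();p=o['position'];g,Rp,hi,h=puller();print('tool',p,'grip',g,'hook',h,ovn(h),o['ft_force']);print(Rp,o['tcp_rot'])
im=get_image('scene')
im=im[180:360,130:370];cv2.imwrite('pics/s11c.png',cv2.resize(im,None,fx=3.2,fy=3.2,interpolation=cv2.INTER_CUBIC)[:,:,::-1])
E
```

```text
time_s: 13.23
position: [0.3721, 0.2816, 0.1912]
tcp_rot: [[-0.046, 0.997, 0.059], [0.999, 0.046, -0.01], [-0.013, 0.059, -0.998]]
ft_force: [0.3, -0.5, -0.9]
width: 0.021
tool [0.3721 0.2816 0.1912] grip [0.3715 0.2805 0.1826] hook [0.5047 0.2863 0.1617] [-0.1618  0.0104  0.1617] [ 0.259  -0.4627 -0.9061]
[[ 0.998  -0.0509 -0.0366]
 [ 0.0524  0.9977  0.0425]
 [ 0.0343 -0.0443  0.9984]] [[-0.0458  0.9972  0.0593]
 [ 0.9989  0.0465 -0.0103]
 [-0.013   0.0588 -0.9982]]
```

View pics/s11c.png

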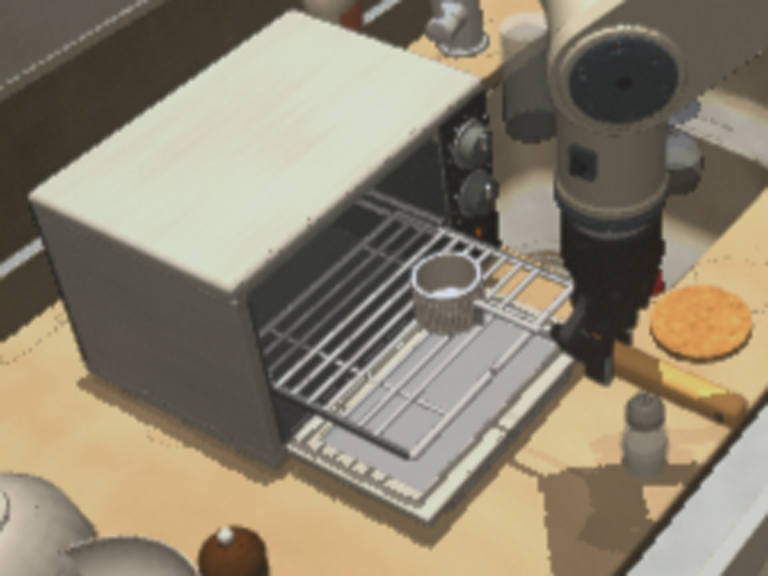

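```bash

python3 -m creep '[[[0,0,-25,0],[0,0,-25,0],[-15,0,-10,0]]]'; python3 - <<'E'
from h import *
plan([.418,-.235,.23],-1.9,vmax=36)
E
```

```text
time_s: 13.53
position: [0.3665, 0.2662, 0.2472]
tcp_rot: [[-0.046, 0.998, 0.051], [0.999, 0.047, -0.016], [-0.018, 0.05, -0.999]]
ft_force: [1.2, -0.6, -0.8]
width: 0.0212
[-33.5,1.9,1.1,0.110],[-33.1,5.5,1.1,0.110],[-32.3,9.2,1.1,0.110],[-31.1,12.6,1.1,0.110],[-29.5,16.0,1.1,0.110],[-27.6,19.1,1.1,0.110],[-25.3,22.0,1.1,0.110],[-22.8,24.7,1.1,0.110],[-19.9,27.0,1.1,0.110],[-16.8,29.1,1.1,0.110],[-13.5,30.7,1.1,0.110],[-10.1,32.0,1.1,0.110],[-6.5,33.0,1.1,0.110],[-2.8,33.5,1.1,0.110],[0.9,33.6,1.1,0.110],
n 15 pos [0.3665 0.2662 0.2472] yaw 92.66524719702808
```

```bash

python3 -m creep '[[[-33.5,2,1,0.11],[-33,5.5,1,0.11],[-32,9,1,0.11],[-31,12.6,1,0.11],[-29.5,16,1,0.11],[-27.6,19,1,0.11],[-25.3,22,1,0.11],[-22.8,24.7,1,0.11],[-20,27,1,0.11],[-16.8,29,1,0.11],[-13.5,30.7,1,0.11],[-10,32,1,0.11]]]'; python3 - <<'E'
from h import *
plan([.418,-.235,.20],-1.9,vmax=36)
E
```

```text
time_s: 14.53
position: [0.3937, -0.1476, 0.2339]
tcp_rot: [[0.969, 0.244, 0.039], [0.245, -0.97, -0.011], [0.035, 0.02, -0.999]]
ft_force: [0.7, 0.7, -0.7]
width: 0.0213
[0.7,30.2,11.3,0.094],[3.5,30.0,11.3,0.094],[6.3,29.6,11.3,0.094],
n 3 pos [ 0.3937 -0.1476  0.2339] yaw 14.171932608387365
```

```bash

python3 -m creep '[[[0.7,28,11,0.09],[3.5,26,11,0.09],[6,20,11,0.08],[0,0,0,0],[0,0,0,0]]]'; python3 - <<'E'
from h import *
im=get_image('wrist');cv2.imwrite('pics/w12.png',im[:,:,::-1])
g,Rp,hi,h=puller();print(g,h,Rp)
plan([.4229,-.2445,.10],-1.9,vmax=36)
E
```

```text
time_s: 14.95
position: [0.4142, -0.2291, 0.1961]
tcp_rot: [[0.999, -0.041, 0.033], [-0.041, -0.999, -0.009], [0.033, 0.007, -0.999]]
ft_force: [-0.3, -0.3, -1.9]
width: 0.021
[ 0.4135 -0.2277  0.1875] [ 0.4092 -0.3596  0.1598] [[-0.0331  0.9994 -0.0028]
 [-0.9993 -0.0332 -0.0166]
 [-0.0167  0.0022  0.9999]]
[3.1,5.1,32.0,-0.002],[3.1,5.1,32.0,-0.002],[3.1,5.1,32.0,-0.002],
n 3 pos [ 0.4141 -0.2288  0.1961] yaw -2.289655648751076
```

View pics/w12.png

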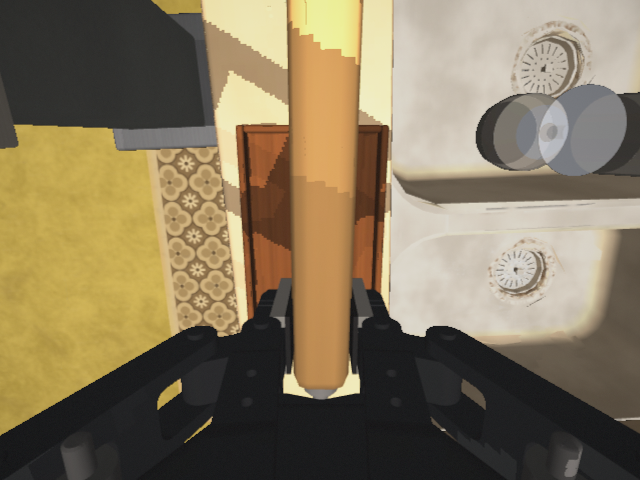

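```bash

python3 -m creep '[[[2,5,25,0],[2,5,28,0],[1,4,28,0],[0,0,12,0],[0,0,0,0]]]'; python3 - <<'E'
from h import *
g,Rp,hi,h=puller();print(g,h,Rp[:,0],readout.get_obs()['ft_force'])
plan([.421,-.2445,.06],-1.9,vmax=36)
E
```

```text
time_s: 15.42
position: [0.4221, -0.2401, 0.1017]
tcp_rot: [[0.999, -0.03, 0.035], [-0.029, -1.0, -0.009], [0.035, 0.008, -0.999]]
ft_force: [-0.1, 1.3, -0.9]
width: 0.0209
[ 0.4214 -0.239   0.0932] [ 0.4186 -0.371   0.0655] [-0.0224 -0.9996 -0.0164] [-0.0791  1.3288 -0.9261]
[-0.5,2.2,20.9,0.002],[-0.5,2.2,20.9,0.002],
n 2 pos [ 0.4221 -0.2401  0.1017] yaw -1.6786635101898486
```

```bash

python3 -m creep '[[[-1,2,18,0],[-1,1,18,0],[-1,1,10,0],[0,0,3,0],[0,0,0,0]]]'; python3 - <<'E'
from h import *
g,Rp,hi,h=puller();print(g,h,Rp[:,0],readout.get_obs()['ft_force'])
E
```

```text
time_s: 15.83
position: [0.4214, -0.241, 0.0541]
tcp_rot: [[0.999, -0.021, 0.036], [-0.021, -1.0, -0.008], [0.036, 0.008, -0.999]]
ft_force: [0.1, 0.1, -1.0]
width: 0.0212
[ 0.4207 -0.2399  0.0455] [ 0.419  -0.3719  0.0178] [-0.0138 -0.9998 -0.0166] [ 0.1082  0.0503 -0.9691]
```

```bash

python3 -m creep '[[[0,0,4,0],[0,0,2,0],[0,0,0,0]]]'; python3 - <<'E'
from h import *
g,Rp,hi,h=puller();print(g,h,Rp[:,0],readout.get_obs()['ft_force'])
E
```

```text
time_s: 16.08
position: [0.4227, -0.241, 0.0501]
tcp_rot: [[0.999, -0.02, 0.038], [-0.019, -1.0, -0.01], [0.038, 0.009, -0.999]]
ft_force: [-0.4, -0.7, -0.4]
width: 0.0212
[ 0.422  -0.2399  0.0415] [ 0.4206 -0.372   0.0139] [-0.0126 -0.9998 -0.0153] [-0.4294 -0.6641 -0.3985]
```

```bash

python3 -m creep '[[[0,0,3,0],[0,0,0,0]]]'
python3 -m creep '[[[0,0,0,0],[0,0,0,0],[0,0,0,0],[0,0,0,0]]]' 0.45;python3 - <<'E'
from h import *
print(readout.get_obs()['ft_force'])
im=get_image('wrist');cv2.imwrite('pics/w13.png',im[:,:,::-1])
E
```

```text
time_s: 16.25
position: [0.4237, -0.2416, 0.0482]
tcp_rot: [[0.999, -0.02, 0.04], [-0.019, -1.0, -0.011], [0.041, 0.01, -0.999]]
ft_force: [-0.7, 0.3, 0.4]
width: 0.0211
time_s: 16.58
position: [0.4244, -0.2421, 0.0488]
tcp_rot: [[0.999, -0.02, 0.042], [-0.019, -1.0, -0.012], [0.042, 0.011, -0.999]]
ft_force: [0.2, -0.2, -0.1]
width: 0.0383
[ 0.1828 -0.2236 -0.1396]
```

View pics/w13.png

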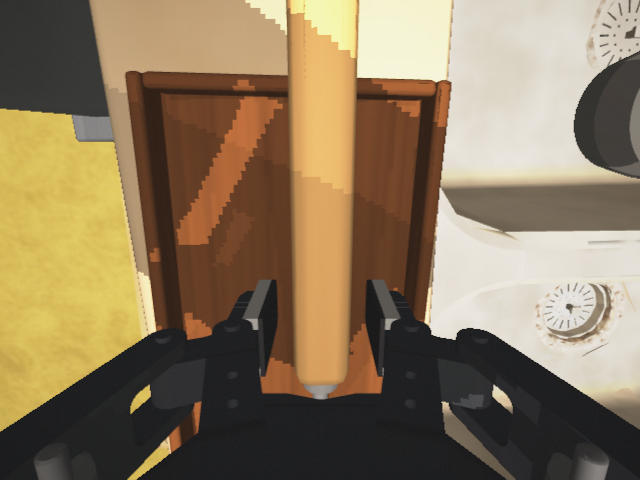

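```bash

python3 -m creep '[[[0,0,-8,0],[0,0,-15,0],[0,0,-30,0],[0,0,-35,0],[0,0,-35,0],[0,0,-30,0]]]';python3 - <<'E'
from h import *
im=get_image('wrist');cv2.imwrite('pics/w14.png',im[:,:,::-1])
for d in models.pinpoint('wrist','puller_grip')[:1]: print(d,ray('wrist',d['centre'],.038))
plan([.49,.19,.29],0,vmax=38)
E
```

```text
time_s: 17.13
position: [0.4136, -0.2377, 0.2031]
tcp_rot: [[0.999, -0.02, 0.029], [-0.02, -1.0, -0.004], [0.029, 0.004, -1.0]]
ft_force: [1.5, -0.2, 0.5]
width: 0.0384
{'centre': [225.5, 329.2], 'score': 0.95} [ 0.4292 -0.2432  0.038 ]
[5.4,-35.9,-7.0,-0.002],[5.5,-35.9,-7.0,-0.002],[5.6,-35.9,-7.0,-0.002],[5.6,-35.9,-7.0,-0.002],[5.7,-35.8,-7.0,-0.002],[5.7,-35.8,-7.0,-0.002],[5.8,-35.8,-7.0,-0.002],[5.9,-35.8,-7.0,-0.002],[5.9,-35.8,-7.0,-0.002],[6.0,-35.8,-7.0,-0.002],[6.0,-35.8,-7.0,-0.002],[6.1,-35.8,-7.0,-0.002],
n 12 pos [ 0.4162 -0.2393  0.2059] yaw -1.1260057065040696
```

View pics/w14.png

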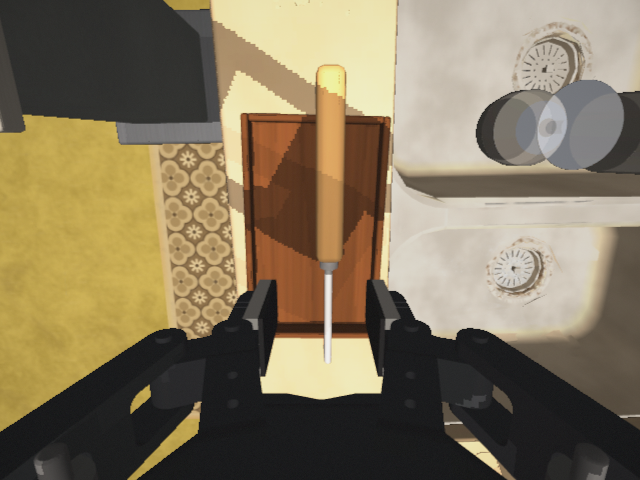

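The puller lies across both rims again, released. Next, the ramekin.

```bash

python3 -m creep '[[[5.5,-36,-7,0],[5.5,-36,-7,0],[5.5,-36,-7,0],[5.5,-36,-7,0],[5.5,-36,-7,0],[5.7,-36,-7,0],[5.7,-36,-7,0],[5.7,-36,-7,0],[5.7,-36,-7,0],[6,-36,-7,0],[6,-30,-7,0],[0,0,0,0]]]' 1;python3 - <<'E'
from h import *
im=get_image('wrist');cv2.imwrite('pics/w15.png',im[:,:,::-1])
for n,z in dict(ramekin_center=.127,rack_front_bar=.1,trivet_top=.01,salt=0).items():
    for d in models.pinpoint('wrist',n)[:1]: print(n,d,ray('wrist',d['centre'],z))
print(readout.get_obs()['position'])
E
```

```text
time_s: 18.23
position: [0.4837, 0.1658, 0.286]
tcp_rot: [[0.999, -0.029, 0.041], [-0.028, -1.0, -0.01], [0.041, 0.009, -0.999]]
ft_force: [0.8, -0.8, -0.1]
width: 0.0856
ramekin_center {'centre': [104.8, 422.5], 'score': 0.65} [0.5655 0.2492 0.127 ]
rack_front_bar {'centre': [75.5, 320.7], 'score': 0.65} [0.4919 0.2734 0.1   ]
trivet_top {'centre': [288.4, 270.2], 'score': 0.84} [0.428  0.0533 0.01  ]
salt {'centre': [140.2, 213.5], 'score': 0.96} [0.3781 0.2255 0.    ]
[0.4818 0.1599 0.2842]
```

View pics/w15.png

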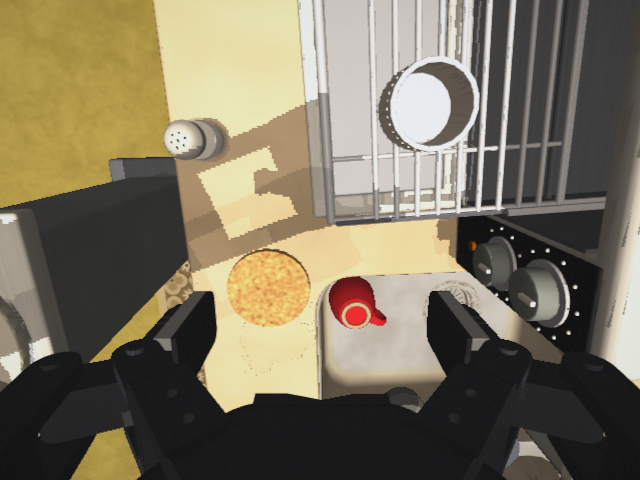

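```bash
python3 - <<'E'
from h import *
p=readout.get_obs()['position'];im=get_image('wrist');cv2.imwrite('pics/w16.png',im[:,:,::-1])
print(p,readout.get_obs()['position'])
for n,z in dict(ramekin_center=.127,trivet_top=.01).items():
    for d in models.pinpoint('wrist',n)[:1]: print(n,d,ray('wrist',d['centre'],z))
    m=models.regions_of('wrist',n)[0];ys,xs=np.nonzero(m['mask']);print(m['rect'],ray('wrist',(ys.mean(),xs.mean()),z))
    if n=='ramekin_center':
        c=im[20:190,340:520];cv2.imwrite('pics/w16c.png',cv2.resize(c,None,fx=4,fy=4,interpolation=cv2.INTER_CUBIC)[:,:,::-1])
E
```

```text
[0.4818 0.1599 0.2842] [0.4819 0.1598 0.2843]
ramekin_center {'centre': [94.2, 427.2], 'score': 0.9} [0.569  0.2537 0.127 ]
[380.8, 42.4, 484.5, 142.4] [0.5743 0.2537 0.127 ]
trivet_top {'centre': [286.5, 272.6], 'score': 0.82} [0.4317 0.0555 0.01  ]
[232.2, 243.1, 313.7, 321.5] [0.4297 0.06   0.01  ]
```

View pics/w16c.png

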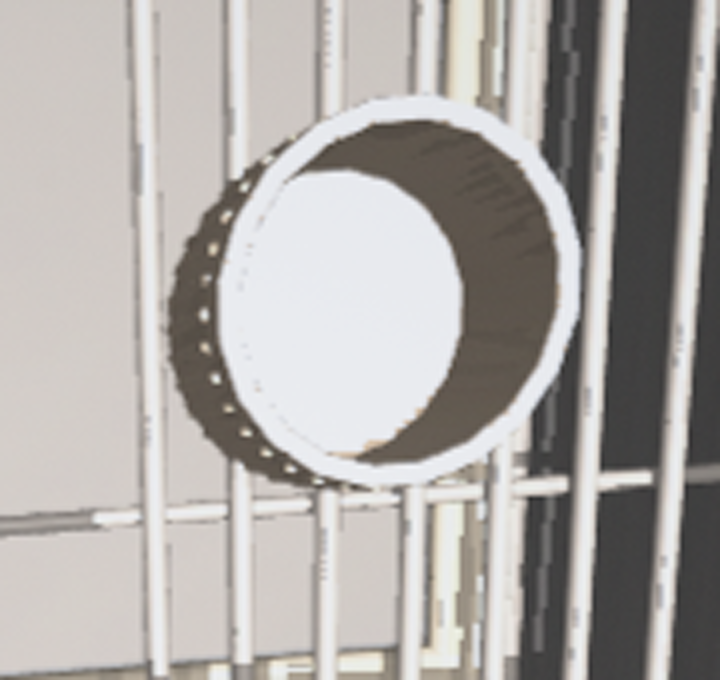

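```bash
python3 - <<'E'
from h import *
print(ray('wrist',(92.5,439.8),.15))
for u in [(219,300),(580,290),(420,97),(395,487)]: print(ray('wrist',(u[1]/4+20,u[0]/4+340),.15))
print(ray('wrist',(282.3,273),.01))
im=cv2.imread('pics/w16.png');c=im[220:340,200:340];cv2.imwrite('pics/w16t.png',cv2.resize(c,None,fx=4,fy=4))
plan([.570,.255,.22],0,vmax=25)
E
```

```text
[0.5705 0.2529 0.15  ]
[0.5401 0.2522 0.15  ]
[0.6014 0.252  0.15  ]
[0.5722 0.282  0.15  ]
[0.5718 0.2209 0.15  ]
[0.4327 0.061  0.01  ]
[14.1,-16.3,10.8,-0.005],[14.2,-16.2,10.8,-0.005],[14.3,-16.1,10.8,-0.005],[14.3,-16.0,10.8,-0.005],[14.4,-16.0,10.8,-0.005],[14.5,-15.9,10.8,-0.005],
n 6 pos [0.4824 0.1602 0.2848] yaw -1.8541637061538618
```

View pics/w16t.png

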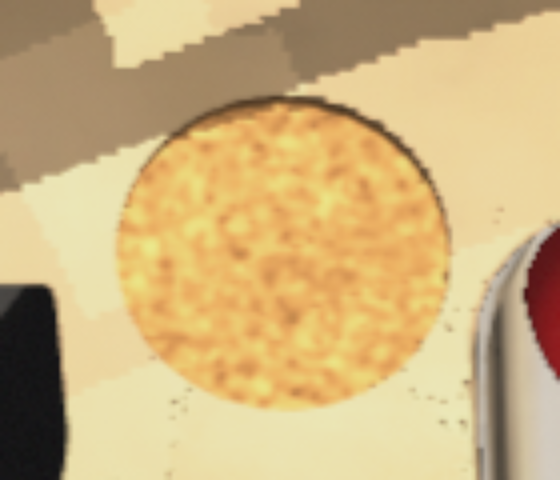

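```bash

python3 -m creep '[[[14,-15,9,0],[14.5,-15.5,12,-0.005],[14.5,-15.5,12,-0.005],[14.5,-15.5,12,-0.005],[14,-15,12,-0.005],[11,-10,8,-0.005],[0,0,0,0],[0,0,0,0]]]';python3 - <<'E'
from h import *
im=get_image('wrist');cv2.imwrite('pics/w17.png',im[:,:,::-1])
o=readout.get_obs();print(o['position'],o['tcp_rot'])
plan([.571,.2522,.17],0,vmax=15)
print('proj rim centre',proj('wrist',[.5712,.2522,.15]))
E
```

```text
time_s: 19.4
position: [0.5741, 0.2425, 0.2199]
tcp_rot: [[0.999, -0.014, 0.04], [-0.014, -1.0, -0.013], [0.04, 0.012, -0.999]]
ft_force: [0.2, 0.2, 0.1]
width: 0.0854
[0.574  0.2423 0.22  ] [[ 0.9991 -0.0143  0.0399]
 [-0.0138 -0.9998 -0.0126]
 [ 0.04    0.0121 -0.9991]]
[-0.8,-2.5,12.5,-0.003],[-0.8,-2.5,12.5,-0.003],[-0.8,-2.5,12.5,-0.003],[-0.8,-2.5,12.5,-0.003],
n 4 pos [0.574  0.2423 0.22  ] yaw -0.7897351177787797
proj rim centre [310.4392 244.607 ]
```

View pics/w17.png

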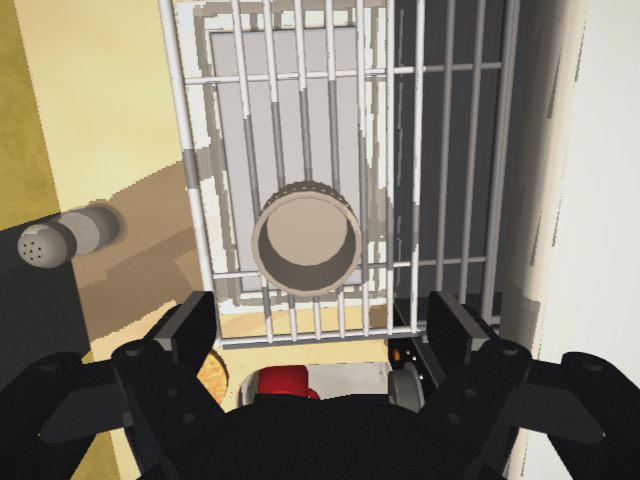

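```bash

python3 -m creep '[[[-2,-3,10,0],[-2,-3,12,0],[-2,-2.5,12,0],[-1,-2,12,0],[0,0,0,0]]]';python3 - <<'E'
from h import *
im=get_image('wrist');cv2.imwrite('pics/w18.png',im[:,:,::-1])
o=readout.get_obs();print(o['position'],o['tcp_rot'],o['ft_force'])
print('proj rim centre',proj('wrist',[.5697,.253,.15]))
E
```

```text
time_s: 19.87
position: [0.5667, 0.2508, 0.1714]
tcp_rot: [[0.999, -0.017, 0.041], [-0.016, -1.0, -0.012], [0.042, 0.011, -0.999]]
ft_force: [-0.9, -0.1, -0.3]
width: 0.0858
[0.5671 0.2508 0.1724] [[ 0.999  -0.0168  0.042 ]
 [-0.0163 -0.9998 -0.012 ]
 [ 0.0422  0.0113 -0.999 ]] [ 0.0899 -0.0955  0.7307]
proj rim centre [324.6636 294.4984]
```

View pics/w18.png

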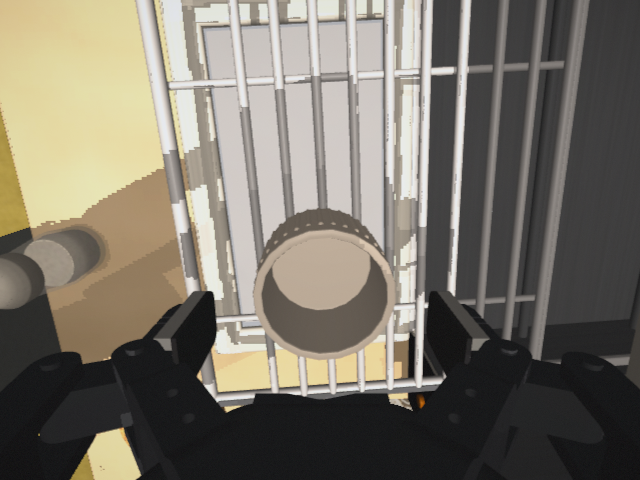

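```bash

python3 -m creep '[[[0.3,-1,10,0],[0.3,-1,12,0],[0.3,-1,11,0],[0,0,4,0],[0,0,0,0]]]';python3 - <<'E'
from h import *
im=get_image('wrist');cv2.imwrite('pics/w19.png',im[:,:,::-1])
o=readout.get_obs();print(o['position'],o['tcp_rot'][:,2],o['ft_force'])
E
```

```text
time_s: 20.33
position: [0.5699, 0.2536, 0.1324]
tcp_rot: [[0.999, -0.017, 0.043], [-0.016, -1.0, -0.011], [0.044, 0.011, -0.999]]
ft_force: [0.7, 0.4, 0.0]
width: 0.0857
[0.5699 0.2535 0.1327] [ 0.0432 -0.0115 -0.999 ] [-0.0427 -0.3645 -0.4369]
```

View pics/w19.png

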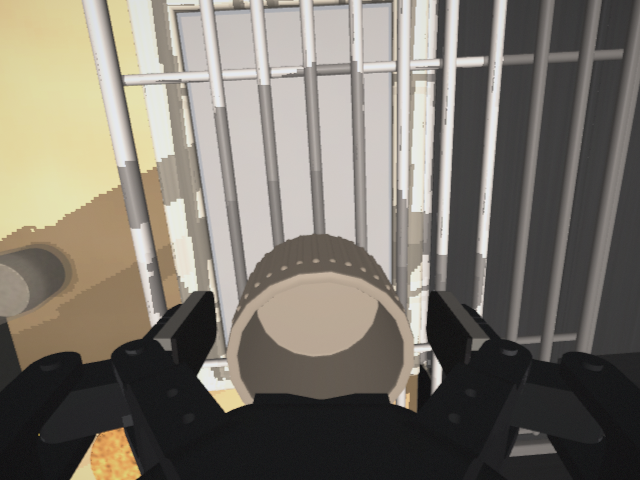

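```bash

python3 -m creep '[[[0,0,0,0],[0,0,0,0],[0,0,0,0],[0,0,0,0],[0,0,0,0]]]' 0.6 35;
python3 -m creep '[[[0,0,-4,0],[0,0,-8,0],[0,0,0,0]]]';python3 - <<'E'
from h import *
im=get_image('wrist');cv2.imwrite('pics/w20.png',im[:,:,::-1])
o=readout.get_obs();print(o['position'],o['tcp_rot'][:,2],o['ft_force'],o['width'])
E
```

```text
time_s: 20.8
position: [0.5706, 0.2537, 0.134]
tcp_rot: [[0.999, -0.017, 0.045], [-0.017, -1.0, -0.011], [0.045, 0.01, -0.999]]
ft_force: [-0.1, -0.2, -1.4]
width: 0.0611
time_s: 21.05
position: [0.5697, 0.2537, 0.1468]
tcp_rot: [[0.999, -0.017, 0.044], [-0.017, -1.0, -0.011], [0.044, 0.01, -0.999]]
ft_force: [0.4, 0.7, -1.4]
width: 0.0612
[0.5695 0.2536 0.1462] [ 0.0435 -0.0113 -0.999 ] [-0.5912 -0.2721 -2.5809] 0.06103326494006922
```

View pics/w20.png

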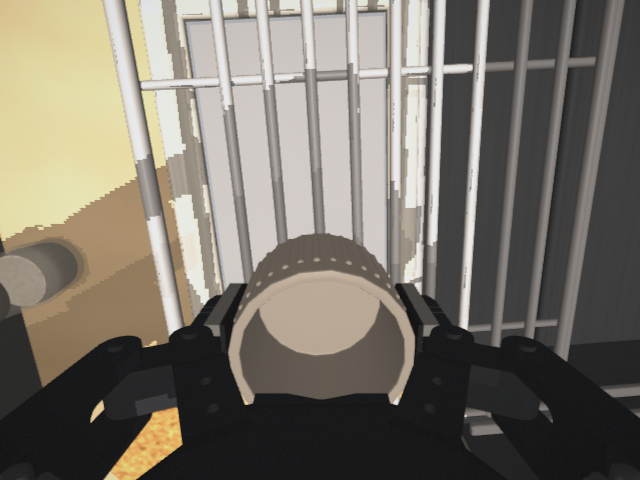

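```bash

python3 -m creep '[[[0,0,-15,0],[0,0,-18,0],[0,0,-18,0],[0,0,-10,0]]]';python3 - <<'E'
from h import *
plan([.4295,.061,.19],0,vmax=25)
E
```

```text
time_s: 21.43
position: [0.5648, 0.2534, 0.2065]
tcp_rot: [[0.999, -0.017, 0.038], [-0.017, -1.0, -0.014], [0.038, 0.013, -0.999]]
ft_force: [1.0, -0.3, -1.4]
width: 0.061
[-13.2,19.5,1.6,-0.002],[-13.2,19.4,1.6,-0.002],[-13.3,19.4,1.6,-0.002],[-13.3,19.4,1.6,-0.002],[-13.3,19.4,1.6,-0.002],[-13.4,19.3,1.6,-0.002],[-13.4,19.3,1.6,-0.002],[-13.4,19.3,1.6,-0.002],[-13.5,19.3,1.6,-0.002],[-13.5,19.3,1.6,-0.002],
n 10 pos [0.5648 0.2534 0.2065] yaw -0.9497370437632938
```

```bash

python3 -m creep '[[[-8,12,0,0],[-13,19,1,0],[-13.5,20,1.5,0],[-13.5,20,1.5,0],[-13.5,20,1.5,0],[-13.5,20,1.5,0],[-13.5,20,1.5,0],[-13.5,20,1.5,0],[-13.5,20,1.5,0],[-10,14,1.5,0],[0,0,0,0],[0,0,0,0]]]';python3 - <<'E'
from h import *
im=get_image('wrist');cv2.imwrite('pics/w21.png',im[:,:,::-1])
print(readout.get_obs()['tcp_rot'][:,2])
plan([.4295,.061,.09],0,vmax=15)
E
```

```text
time_s: 22.43
position: [0.4318, 0.0647, 0.1921]
tcp_rot: [[0.999, -0.015, 0.047], [-0.015, -1.0, -0.01], [0.047, 0.009, -0.999]]
ft_force: [1.5, 0.1, -2.1]
width: 0.061
[ 0.0464 -0.0099 -0.9989]
[-0.3,0.6,14.6,-0.002],[-0.3,0.6,14.6,-0.002],[-0.3,0.6,14.6,-0.002],[-0.3,0.6,14.6,-0.002],[-0.3,0.6,14.6,-0.002],[-0.3,0.6,14.6,-0.002],[-0.3,0.6,14.6,-0.002],
n 7 pos [0.4318 0.0649 0.192 ] yaw -0.8072887092404462
```

View pics/w21.png

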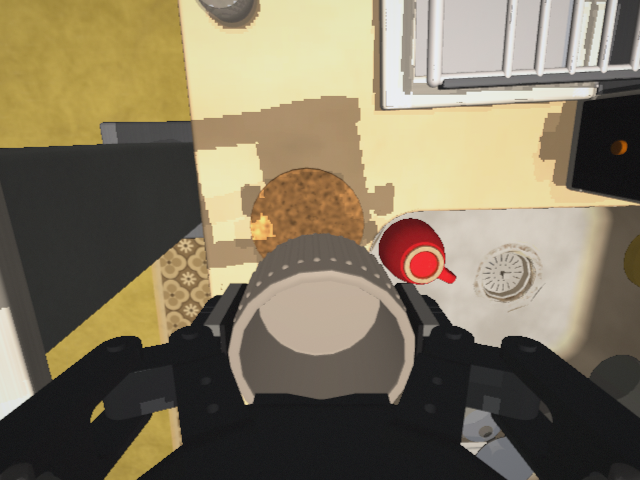

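```bash
python3 - <<'E'
from h import *
for rc in [(223,250.5),(223,364.5),(168.5,307),(223,307.5)]: print(ray('wrist',rc,.01))
E
```

```text
[0.3795 0.0611 0.01  ]
[0.4785 0.0586 0.01  ]
[0.4294 0.1065 0.01  ]
[0.4286 0.0598 0.01  ]
```

```bash

python3 -m creep '[[[-1,1,12,0],[-1,1,16,0],[-1,1,16,0],[-1,1,16,0],[-1,0.5,16,0],[-1,0,14,0],[0,0,0,0]]]';python3 - <<'E'
from h import *
o=readout.get_obs();print(o['position'],o['tcp_rot'][:,2],o['ft_force'],o['width'])
E
```

```text
time_s: 23.07
position: [0.4386, 0.0648, 0.1011]
tcp_rot: [[0.998, -0.011, 0.058], [-0.011, -1.0, -0.007], [0.058, 0.006, -0.998]]
ft_force: [-1.8, 0.8, -1.5]
width: 0.0608
[0.4386 0.0648 0.1011] [ 0.058  -0.0069 -0.9983] [-1.7847  0.7636 -1.5271] 0.060833464207346574
```

```bash

python3 -m creep '[[[-4,2,6,0],[-4,2,10,0],[-4,2,10,0],[-3,1,10,0],[-1,0,6,0],[0,0,0,0]]]';python3 - <<'E'
from h import *
o=readout.get_obs();print(o['position'],o['tcp_rot'][:,2],o['ft_force'],o['width'])
E
```

```text
time_s: 23.57
position: [0.4289, 0.06, 0.0587]
tcp_rot: [[0.998, -0.008, 0.064], [-0.008, -1.0, -0.005], [0.064, 0.005, -0.998]]
ft_force: [0.1, -0.9, -2.5]
width: 0.0609
[0.4289 0.06   0.0587] [ 0.064  -0.0055 -0.9979] [ 0.0561 -0.8547 -2.4923] 0.06092547017792891
```

```bash

python3 -m creep '[[[-0.5,0,6,0],[-0.5,0,6,0],[0,0,3,0],[0,0,0,0]]]';
python3 -m creep '[[[0,0,1.5,0],[0,0,0,0]]]';python3 -m creep '[[[0,0,1.5,0],[0,0,0,0]]]'
```

```text
time_s: 23.9
position: [0.4311, 0.0606, 0.0439]
tcp_rot: [[0.998, -0.008, 0.068], [-0.007, -1.0, -0.005], [0.068, 0.004, -0.998]]
ft_force: [0.1, 0.1, -2.4]
width: 0.0612
time_s: 24.07
position: [0.4316, 0.0607, 0.0423]
tcp_rot: [[0.998, -0.008, 0.068], [-0.007, -1.0, -0.005], [0.068, 0.004, -0.998]]
ft_force: [-0.5, -0.8, -1.5]
width: 0.0611
time_s: 24.23
position: [0.432, 0.0608, 0.041]
tcp_rot: [[0.998, -0.008, 0.069], [-0.007, -1.0, -0.005], [0.069, 0.004, -0.998]]
ft_force: [-0.7, -0.6, -2.0]
width: 0.0611
```

```bash

python3 -m creep '[[[-1,0.5,1.5,0],[0,0,0,0]]]';python3 -m creep '[[[-0.5,0,1.5,0],[0,0,0,0]]]'; python3 - <<'E'
from h import *
im=get_image('wrist');cv2.imwrite('pics/w22.png',im[:,:,::-1])
im=get_image('scene')[200:360,270:430];cv2.imwrite('pics/s22.png',cv2.resize(im,None,fx=3.5,fy=3.5,interpolation=cv2.INTER_CUBIC)[:,:,::-1])
E
```

```text
time_s: 24.4
position: [0.4319, 0.0605, 0.0402]
tcp_rot: [[0.998, -0.008, 0.07], [-0.008, -1.0, -0.004], [0.07, 0.004, -0.998]]
ft_force: [-1.9, -0.2, 1.1]
width: 0.0613
time_s: 24.57
position: [0.432, 0.0605, 0.0403]
tcp_rot: [[0.997, -0.008, 0.071], [-0.008, -1.0, -0.004], [0.071, 0.004, -0.997]]
ft_force: [-0.4, 0.9, -1.3]
width: 0.061
```

View pics/w22.png

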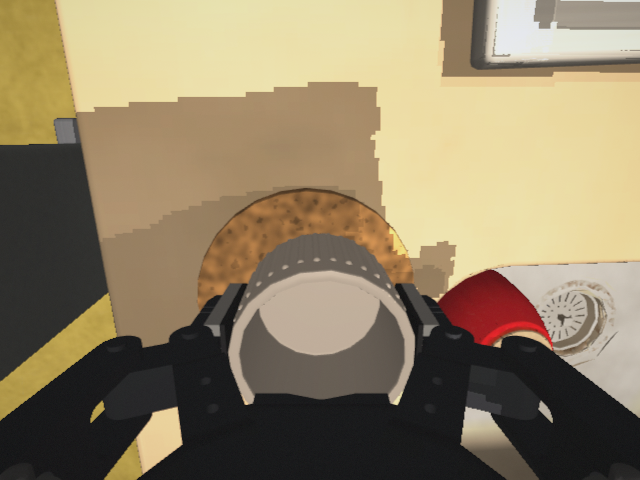

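View pics/s22.png

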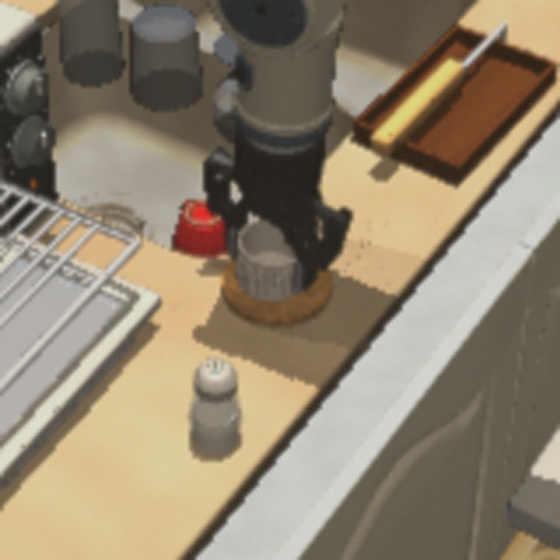

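```bash

python3 -m creep '[[[0,0,0,0],[0,0,0,0],[0,0,0,0],[0,0,0,0],[0,0,0,0]]]' 1; python3 -m creep '[[[0,0,-6,0],[0,0,-10,0],[0,0,-15,0],[0,0,-25,0],[0,0,-25,0],[0,0,-25,0],[0,0,-20,0],[0,0,-20,0],[0,0,0,0]]]'; python3 - <<'E'
from h import *
im=get_image('wrist');cv2.imwrite('pics/w23.png',im[:,:,::-1])
for n,z in dict(ramekin_center=.033,trivet_top=.01).items():
    for d in models.pinpoint('wrist',n)[:1]: print(n,d,ray('wrist',d['centre'],z))
E
```

```text
time_s: 25.08
position: [0.4328, 0.0605, 0.0403]
tcp_rot: [[0.997, -0.008, 0.073], [-0.008, -1.0, -0.004], [0.073, 0.003, -0.997]]
ft_force: [-0.5, -0.7, 0.0]
width: 0.0855
time_s: 25.83
position: [0.4195, 0.0609, 0.1936]
tcp_rot: [[0.998, -0.008, 0.068], [-0.008, -1.0, -0.004], [0.068, 0.004, -0.998]]
ft_force: [0.4, 0.0, 0.6]
width: 0.0854
ramekin_center {'centre': [224.4, 323.9], 'score': 0.9} [0.4311 0.0608 0.033 ]
```

View pics/w23.png

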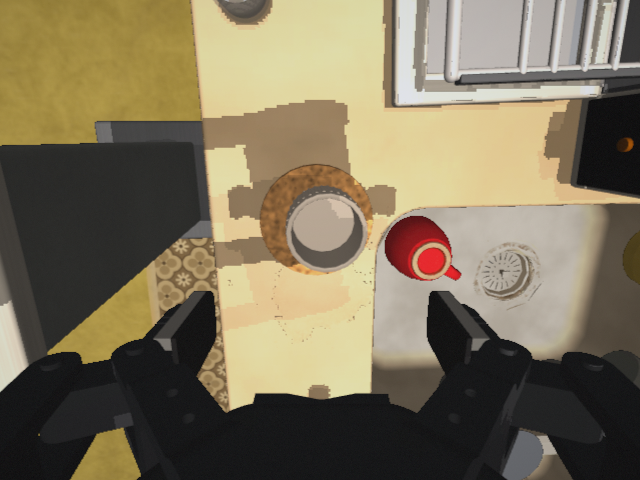

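```bash
python3 - <<'E'
from h import *
print('ram',ray('wrist',(231,327),.056),'triv',ray('wrist',(219.5,316),.01))
for rc in [(219,260),(219,373),(164.5,316),(275,320)]:print(ray('wrist',rc,.01))
for c in ['top','scene']:
    im=get_image(c);cv2.imwrite(f'pics/{c}23.png',im[:,:,::-1])
    for n in ['trivet_top','ramekin_center','puller_grip']:
        for d in models.pinpoint(c,n)[:1]: print(c,n,d,ray(c,d['centre'],dict(trivet_top=.01,ramekin_center=.033,puller_grip=.038)[n]))
E
```

```text
ram [0.4307 0.0615 0.056 ] triv [0.4249 0.0598 0.01  ]
[0.3772 0.0613 0.01  ]
[0.4746 0.0591 0.01  ]
[0.4255 0.1063 0.01  ]
[0.4279 0.0084 0.01  ]
top trivet_top {'centre': [260.8, 140.6], 'score': 0.49} [0.515  0.5595 0.01  ]
top puller_grip {'centre': [286.0, 385.6], 'score': 0.73} [ 0.4288 -0.2463  0.038 ]
scene trivet_top {'centre': [279.1, 351.5], 'score': 0.78} [0.4201 0.0524 0.01  ]
scene ramekin_center {'centre': [275.7, 346.1], 'score': 0.82} [0.4294 0.0689 0.033 ]
scene puller_grip {'centre': [221.6, 396.9], 'score': 0.67} [ 0.4243 -0.2495  0.038 ]
```

View pics/scene23.png

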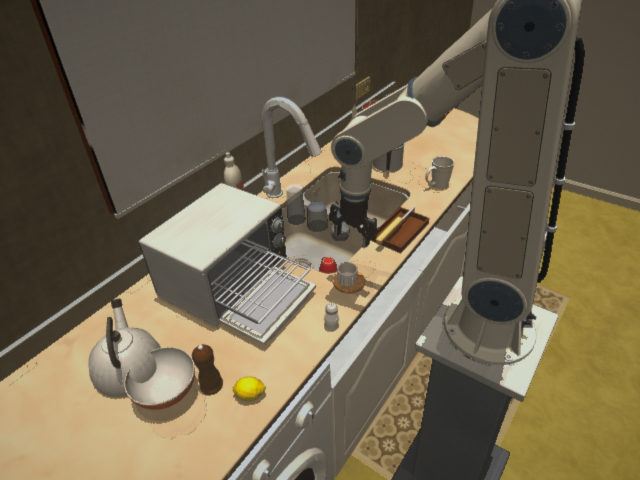

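```bash
python3 -c "
from rig import arm
print(arm.sign_off())"
```

```text
the job is handed in; nothing more can be done
None
```

The job is handed in, about 26 s into the 66 s allowed. I drew the rack out with the puller and laid the puller back across the tray rims. I then stood the ramekin upright on the trivet. The hand-in reports no verdict, so what follows is from my own checks:

- **Rack:** it stopped at about 170 mm. The hook position and the bar's place in the scene picture agree on that. I never felt a clear force rise at the stop, but the tool did stop following the last pull. The last scene picture shows the rack still out.
- **Puller:** it lies across both rims, released. Its grip point is about 15–20 mm from the tray's centre.
- **Ramekin:** it stands upright, about 6 mm from the trivet's centre by the wrist camera, against the 20 mm allowed. The networks' points in the coarser scene camera put the gap at about 19 mm, and the top camera confused the trivet with the pepper mill. I went with the wrist measurement, where the trivet's and ramekin's known sizes came out right.
- **Bystanders:** the salt shaker, pepper mill and mug look undisturbed.
- **Tool tilt:** the tool leaned up to about 4° over the run, and the moves could not correct that. I allowed for it in the placings.

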